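Load sample dishes into the tube magazine of a dish feeder

TASK

Slide the feeder's shutter fully open, then push the two round dishes across the deck, without lifting them, into the tube so that they lie flat on top of the dish already in it. Then slide the shutter fully closed. Leave the square dish where it stands.

Things in the scene. Friction and masses are not known exactly. Their poses are not given: they have to be found in the camera images.
- feeder: White fixed box, flat grey deck 400 x 440 mm, its top 120 mm above the bench. Origin: on the tube's vertical axis, at bench level. x: along the deck from the shutter side (-160 mm) to the loading side (+240 mm); y: across the deck (+-220 mm); z up. Lip 8 mm high and wide at the edges x = 240, y = +-220. Two rails 12 mm high at y = +-63 mm, x = -160 to -55, flank the open shutter.
- mouth (a point): Centre of the tube's round mouth (97 mm diameter, flush in the deck) at deck-top level; axes as the feeder's. The clear tube's floor is 90 mm below; it holds three dishes flat on one another, the topmost then 12 mm under the deck top. A dish pushed towards the mouth tips in and drops by itself when its centre is about 18 mm from the mouth's centre.
- shutter (a joint): Aluminium plate 106 x 108 mm, 5 mm thick, top 7 mm above the deck, sliding over the mouth along the feeder's x. 0 m: fully closed, centred over the mouth. Grows as it slides to the feeder's -x; 0.106 m: fully open, at its stop, mouth uncovered. Friction about 1.5 N; it stays where it is left. At the start closed or up to 30 mm ajar.
- shutter_post (a point): Centre of the top of the upright black post on the shutter, 18 mm diameter, 40 mm tall above the plate (top 47 mm above the deck), for moving the shutter. It stands at feeder x = +42 mm when closed, -64 mm when fully open, y = 0.
- dish_1: Lidded round sample dish of white and grey plastic, 90 mm diameter, 26 mm high (wider than most grippers open), about 0.14 kg, smooth and slippery. Origin: centre of its underside; z up. Lies on the deck, to be loaded.
- dish_2: Lidded round sample dish of white and grey plastic, 90 mm diameter, 26 mm high (wider than most grippers open), about 0.14 kg, smooth and slippery. Origin: centre of its underside; z up. Lies on the deck, to be loaded; the same as dish_1, in either order.
- dish_loaded: Lidded round sample dish of white and grey plastic, 90 mm diameter, 26 mm high (wider than most grippers open), about 0.14 kg, smooth and slippery. Origin: centre of its underside; z up. Already lies at the bottom of the tube; stays there.
- square_dish: Square dish of the same plastics, 74 x 74 mm, 24 mm high. Stands on the deck beside the round dishes; not to be loaded or moved. Origin: centre of its underside. (A white mortar bowl, 100 mm wide, 55 mm high, also stands on the deck, in the corner at feeder x -100, y +150 mm; it is not part of the job.)
Things that resemble listed ones, but are neither listed nor needed, are in the scene too. What is shaped like the dish_1 but turquoise is not meant. What is shaped like the dish_2 but brown is not meant.

How it is judged (in metres and radians):
On the way, in this order (a step that is already met when the one before it is completed fails the run):
1. the shutter has been slid fully open (value of joint shutter above 0.1 m), for 0.1 s.
2. both round dishes lie flat in the tube (horizontal distance between each of dish_1, dish_2 and mouth below 0.008 m and z of each of dish_1, dish_2 in the frame of mouth below -0.03 m and angle between each of dish_1, dish_2's own z axis and vertical below 0.08 rad and linear speed of each of dish_1, dish_2 below 0.02 m/s), for 0.2 s.
At the end, for the whole second after the job is handed in: Both round dishes lie flat in the tube (within 0.08 rad) on the dish that was there, centred within 8 mm, undersides more than 30 mm under the deck top, at rest; the shutter is closed to within 6 mm; the square dish stands within 20 mm of where it was (all of step 2 and horizontal distance between dish_loaded and mouth below 0.008 m and z of dish_loaded in the frame of mouth below -0.03 m and angle between dish_loaded's own z axis and vertical below 0.08 rad and value of joint shutter below 0.006 m and distance of square_dish from where it was at the start of the episode below 0.02 m); the robot touches nothing.
It fails at once if a round dish is lifted more than 20 mm off the deck (z of any of dish_1, dish_2 in the frame of mouth above 0.02 m).
It fails at once if the square dish is moved more than 20 mm (distance of square_dish from where it was at the start of the episode above 0.02 m).
It also fails if it takes over 54 s, if anything falls off the work surface, if the arm or the gripper's body presses on something with over 40 N, if the wrist force passes 120 N, or if a joint passes its speed limit or range.

ROBOT

A 7-joint arm with a two-finger parallel gripper is mounted at the origin on the work surface. World frame = base frame: x ahead of the robot, y to its left, z up, the work surface at z = 0. Lengths are in mm, angles in rad, forces in N, time in s.
With the tool pointing down it reaches from about 400 to 875 mm from the base axis. Payload 4.4 kg.
Tool frame: the origin (TCP) lies on the centre line of the jaws, within the pads' length; the fingertips stand 14 mm ahead of it and the grasp point (between the pads) lies 5 mm behind it; z points along the fingers, x is the direction in which the jaws open and shut, and the axes are right-handed (so a half turn about z gives the same grasp; the last joint's range is limited). The gripper opens to 85 mm and grips with 20 to 120 N. Pads are 22 mm wide; open, the fingers measure 114 mm over their backs; the gripper's body (76 mm by 85 mm) begins 54 mm behind the grasp point. The pads swing forward as they close: fully open they stand 13 mm farther back than shut.
Start: joints at [1.1, 0.628, 0.038, 1.517, -0.027, 0.996, -0.02], TCP at [256.02, -597.471, 245.313] pointing down, gripper open.
Joint ranges: [-3.06, 3.06], [-0.37, 2.12], [-1.25, 1.32], [0.18, 2.47], [-1.1, 4.24], [0.23, 1.98], [-2.94, 2.94]. Speed limits (rad/s): [2.57, 2.57, 3.14, 3.14, 3.14, 3.14, 3.14].

INTERFACE

Orientations are given as [roll, pitch, yaw] about the fixed x, y, z axes, in that order (R = Rz(yaw) Ry(pitch) Rx(roll)).
In Python, from cell import ctrl gives the robot as it stands.
- The arm moves only by the tool send_rows, never from a script. Its argument "commands" is a list of rows, each a list of 5 numbers: the finger opening in mm, from 0 to 85.4, then the shift along the tool's x, y, z in mm, then the turn about the tool's z in degrees. In form: [[grip, x, y, z, roll], ...]. A call has 1 to 5 rows; each row is the pose to reach, as a shift and turn from the pose measured when the call began, along the tool's axes at that moment; what a row does not reach only later rows make up. A row lasts 1/10 s, in which the tool goes at most 50 mm and 8.59 degrees, less where a joint would pass 70% of its speed; a pose out of reach is approached as far as the arm can. A call with a gripper value outside its range is refused whole. The fingers move at their own pace and stop on an object; the grip force is fixed at half the most. Time passes only in rows, so rows that repeat a pose let the fingers close. It gives the time, the measured TCP pose, the force and the opening at its end, in the units of the state.
- ctrl.read_state(): the state, without advancing time (a new reading comes with each control period).
- ctrl.get_image(name): name is "scene" or "top"; returns the picture (400x640x3 uint8, red, green, blue); there is no depth.
- ctrl.camera_params(name): a dict with "fx", "fy", "cx", "cy" (pixels), "cam_to_world" (4x4, takes a point from camera to world coordinates). Camera axes: x right, y down, z forward; pixel columns grow to the right and rows downward; lengths in mm; the calibration is good to about 2 mm. A picture is of the moment at which its call begins. camera_params takes no time and is no camera call.
- ctrl.finish_job(): hands the job in, once; it reports no verdict.
The state is a dict: "clock": time; "qpos": joint angles; "qd": joint speeds; "tau": joint torques, N m; "eef_pos": TCP position; "tool_rot": TCP orientation; "force": force on the tool from outside, world axes, zero at the start; "torque": the same for the moment, N m; "width": finger opening in mm.
Only numpy, scipy, OpenCV 4.12 (cv2) and the standard library are available. Lean on these libraries where they do the work, as an engineer would, in place of code of your own. Each camera call takes 0.05 s, during which the arm holds its last target.

## Working session

There is one attempt and no reset: what is moved stays moved. The work goes in short steps, Python scripts to look and compute and a tool call to move; the robot and the scene stay as the last step left them, time stands still between calls to the robot, and variables do not carry over. Pictures are saved under pics/ and viewed, and the job is handed in when it is done.

Besides the shell and the picture viewer there is one more tool, called after "Call:" by a JSON object that holds its "name" and its "arguments". send_rows: Moves the arm, as the interface text tells. Its arguments: {"type":"object","properties":{"commands":{"type":"array"}},"required":["commands"]}

```bash
ls; mkdir -p pics; python3 - <<'E'
from cell import ctrl
import cv2
for n in ("scene","top"):
    im=ctrl.get_image(n); cv2.imwrite(f"pics/{n}0.png",im[:,:,::-1])
    p=ctrl.camera_params(n); print(n,p)
print(ctrl.read_state())
E
```

```text
pics
scene {'fx': 491.2287027843162, 'fy': 491.2287027843162, 'cx': 324.6305763133859, 'cy': 200.17916019934327, 'cam_to_world': array([[-7.37384712e-01,  5.42234029e-01, -4.02797771e-01,
         1.05266290e+03],
       [ 6.75278947e-01,  5.77470204e-01, -4.58831676e-01,
         4.20217904e+02],
       [-1.61904371e-02, -6.10336318e-01, -7.91976924e-01,
         1.02826651e+03],
       [ 0.00000000e+00,  0.00000000e+00,  0.00000000e+00,
         1.00000000e+00]])}
top {'fx': 472.7144917162789, 'fy': 472.7144917162789, 'cx': 313.68028830615935, 'cy': 201.51824574710525, 'cam_to_world': array([[-1.88219050e-02, -9.77962574e-01,  2.07930130e-01,
         3.37291355e+02],
       [-9.99822760e-01,  1.83212746e-02, -4.33341752e-03,
        -1.09626572e+02],
       [ 4.28375131e-04, -2.07974840e-01, -9.78134082e-01,
         1.42867508e+03],
       [ 0.00000000e+00,  0.00000000e+00,  0.00000000e+00,
         1.00000000e+00]])}
{'clock': 0.1, 'qpos': array([ 1.10020939,  0.62922401,  0.03846564,  1.51826168, -0.02698336,
        0.99632377, -0.02002783]), 'qd': array([ 0.00014071, -0.00365655,  0.00065131, -0.00272595, -0.00066609,
       -0.00088567, -0.00063277]), 'tau': array([ 3.38826299e-03, -5.64530432e+01,  1.23070791e+00, -1.93972456e+01,
        1.13196738e-02,  5.43971459e-03, -1.35976853e-05]), 'eef_pos': array([ 255.78612393, -596.9710572 ,  244.50264652]), 'tool_rot': array([ 3.14155081e+00,  1.69778599e-03, -1.16604495e+00]), 'force': array([ 0.1146848 ,  0.19259512, -0.33105713]), 'torque': array([ 0.04878243, -0.05280793, -0.00553712]), 'width': 85.5482478645283}
```

View pics/scene0.png

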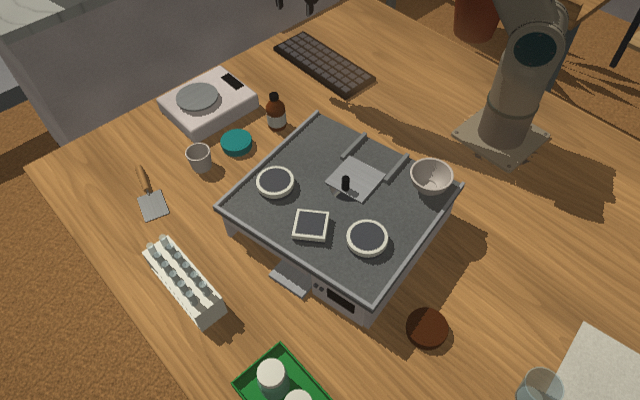

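View pics/top0.png

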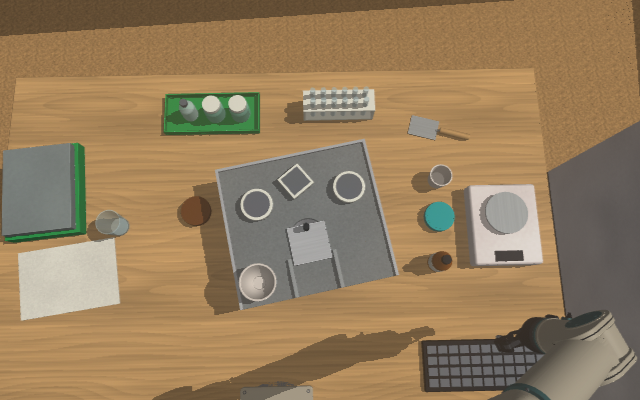

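The top view shows two white-rimmed round dishes, at (257,205) and (349,187). The square dish is at (295,181), the shutter plate at (310,242) with its post near (306,228), and the bowl at (257,282). The turquoise lid (439,216) and brown lid (195,211) lie off the deck and aren't meant. I'll confirm this in a crop and measure.

```bash
cat > h.py <<'E'
import numpy as np, cv2
from cell import ctrl
def ray(n,uv,z):
    p=ctrl.camera_params(n);T=p["cam_to_world"]
    uv=np.atleast_2d(np.array(uv,float))
    d=np.c_[(uv[:,0]-p["cx"])/p["fx"],(uv[:,1]-p["cy"])/p["fy"],np.ones(len(uv))]@T[:3,:3].T
    o=T[:3,3]
    return o+d*((z-o[2])/d[:,2])[:,None]
def proj(n,P):
    p=ctrl.camera_params(n);T=p["cam_to_world"]
    q=(np.atleast_2d(P)-T[:3,3])@T[:3,:3]
    return np.c_[q[:,0]/q[:,2]*p["fx"]+p["cx"],q[:,1]/q[:,2]*p["fy"]+p["cy"]]
E
python3 - <<'E'
import cv2
a=cv2.imread("pics/top0.png")[130:320,205:410]
cv2.imwrite("pics/top0c.png",cv2.resize(a,None,fx=3,fy=3,interpolation=cv2.INTER_CUBIC)[:,:])
a=cv2.imread("pics/scene0.png")[105:335,205:475]
cv2.imwrite("pics/scene0c.png",cv2.resize(a,None,fx=2.5,fy=2.5,interpolation=cv2.INTER_CUBIC))
E
```

```text
(no output)
```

View pics/top0c.png

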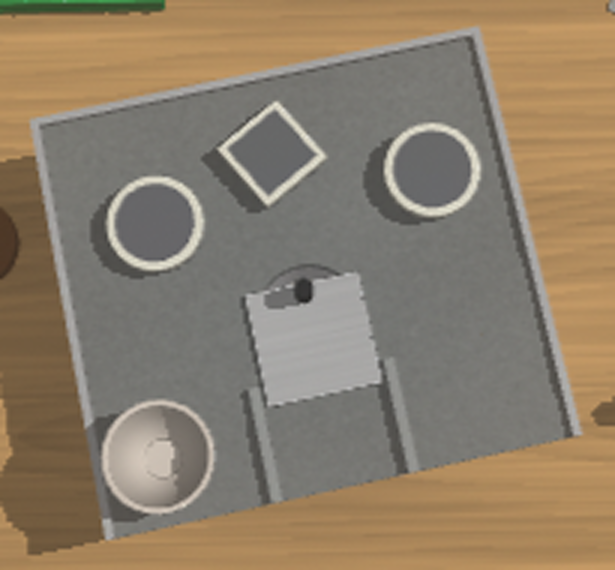

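View pics/scene0c.png

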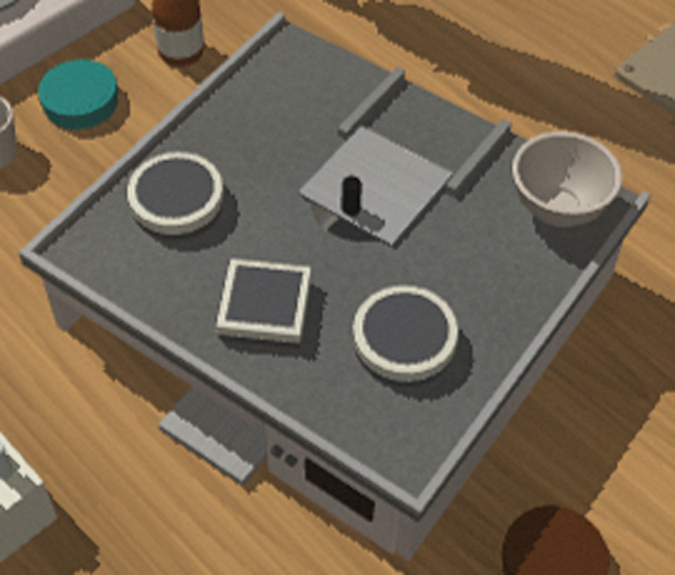

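```bash
python3 - <<'E'
from h import *
c=np.array([(34,121),(477,29),(579,435),(107,538)])/3+[205,130]
W=ray("top",c,128)[:,:2]; print(W)
F=np.array([(240,220),(240,-220),(-160,-220),(-160,220)],float)
# rigid fit
fc,wc=F.mean(0),W.mean(0)
H=(F-fc).T@(W-wc);yaw=np.arctan2(H[0,1]-H[1,0],H[0,0]+H[1,1])
R=np.array([[np.cos(yaw),-np.sin(yaw)],[np.sin(yaw),np.cos(yaw)]])
o=wc-R@fc;print("yaw",yaw,"origin",o,"resid",W-(F@R.T+o))
a=cv2.imread("pics/top0.png"); hsv=cv2.cvtColor(a,cv2.COLOR_BGR2HSV)
m=((hsv[:,:,2]>190)&(hsv[:,:,1]<60)).astype(np.uint8)*255
cs,_=cv2.findContours(m,cv2.RETR_EXTERNAL,cv2.CHAIN_APPROX_NONE)
def f(w):return R.T@(w-o)
for k in cs:
    if cv2.contourArea(k)<150: continue
    x,y,w,h=cv2.boundingRect(k)
    if not(205<x<400 and 140<y<300):continue
    P=ray("top",k[:,0,:],146)[:,:2].astype(np.float32)
    (cx,cy),r=cv2.minEnclosingCircle(P)
    rr=cv2.minAreaRect(P)
    print((x,y,w,h),"circ",cx,cy,r,"feeder",f(np.array([cx,cy])),"rect",rr, f(np.array(rr[0])))
np.savez("fr.npz",R=R,o=o,yaw=yaw)
# post: top px
for n,uv in (("top",(300/3+205,283/3+130)),("scene",(351/2.5+205,180/2.5+105))):
    w=ray(n,uv,167)[0,:2];print(n,"post",w,f(w))
# verification mouth edges and corners in scene
for p in [(240,220,128),(240,-220,128),(-160,-220,128),(-160,220,128),(0,0,120),(48.5,0,120)]:
    w=R@np.array(p[:2])+o;print(p,proj("scene",[*w,p[2]])[0],proj("top",[*w,p[2]])[0])
E
```

```text
[[ 709.92442533  160.55888925]
 [ 794.00467428 -264.41498479]
 [ 404.94185658 -341.11900033]
 [ 321.80319258   86.01843265]]
yaw 0.19306449926783295 origin [518.41170251 -97.41385999] resid [[-1.81746722 -3.98800663]
 [-2.15885435  2.86330081]
 [ 1.34667475  2.90622717]
 [ 2.62964683 -1.78152134]]
(246, 276, 17, 15) circ 392.31976318359375 48.3218994140625 22.718151092529297 feeder [-95.78732577 167.2210422 ] rect ((390.1417236328125, 48.70136260986328), (42.9874153137207, 36.94586181640625), 88.9228515625) [-97.85209264 168.01134999]
(241, 189, 32, 31) circ 606.487060546875 43.97214126586914 43.89704132080078 feeder [113.5663523  121.86038598] rect ((606.1882934570312, 43.40761184692383), (86.25296783447266, 84.89274597167969), 88.92743682861328) [113.16482128 121.36366868]
(333, 171, 32, 31) circ 652.4353637695312 -213.67430114746094 43.69475173950195 feeder [ 109.22703453 -139.81518831] rect ((653.3978271484375, -214.04498291015625), (85.57186889648438, 85.11953735351562), 44.035152435302734) [ 110.10049444 -140.36364843]
(278, 164, 35, 34) circ 671.4638671875 -64.18245697021484 47.979248046875 feeder [156.58460954   3.2482784 ] rect ((671.6856689453125, -64.58670806884766), (71.92451477050781, 71.1676025390625), 39.68301773071289) [156.72472783   2.80898142]
top post [542.94706342 -90.58968299] [25.38885196  1.98985492]
scene post [534.50097039 -95.65331296] [16.12813473 -1.35916767]
(240, 220, 128) [372.00410669 310.32432569] [214.9500499  169.74439337]
(240, -220, 128) [211.5463407 205.9840856] [364.95800151 138.94001633]
(-160, -220, 128) [316.1453393  109.79607784] [399.09406565 275.47943012]
(-160, 220, 128) [464.66905438 183.16161261] [239.98894267 310.35169799]
(0, 0, 120) [349.40438606 185.82066837] [307.87563105 235.69513956]
(48.5, 0, 120) [337.58642773 198.86420024] [304.28670444 218.92623529]
```

The crop confirms the four items: both round dishes are white with grey lids, the square dish stands between them, and the shutter is ajar. Feeder yaw is about 0.193 with a corner residual of 2–4 mm. Next I'll pin down the post.

```bash
python3 - <<'E'
from h import *
d=np.load("fr.npz");R,o=d["R"],d["o"]
for n,(x0,y0,x1,y1) in (("top",(295,215,318,240)),("scene",(335,168,360,200))):
    a=cv2.imread(f"pics/{n}0.png");g=a.max(2)
    m=np.zeros_like(g);m[y0:y1,x0:x1]=(g[y0:y1,x0:x1]<50)
    ys,xs=np.nonzero(m);print(n,len(xs),xs.min(),xs.max(),ys.min(),ys.max())
    for y in range(ys.min(),ys.max()+1): print(y,xs[ys==y].min(),xs[ys==y].max(),end=" | ")
    print()
for fx in (12,16,20,24):
    for z in (127,167):
        w=R@[fx,0]+o;print(fx,z,proj("top",[*w,z])[0],proj("scene",[*w,z])[0])
E
```

```text
top 6 304 307 228 230
228 304 304 | 229 305 307 | 230 306 307 | 
scene 149 337 353 176 199
176 343 347 | 177 343 348 | 178 342 348 | 179 342 348 | 180 342 348 | 181 342 348 | 182 342 348 | 183 342 348 | 184 342 348 | 185 342 348 | 186 342 348 | 187 342 348 | 188 342 348 | 189 343 348 | 190 344 347 | Traceback (most recent call last):
  File "<stdin>", line 7, in <module>
    return umr_minimum(a, axis, None, out, keepdims, initial, where)
ValueError: zero-size array to reduction operation minimum which has no identity
```

```bash
python3 - <<'E'
from h import *
d=np.load("fr.npz");R,o=d["R"],d["o"]
f=lambda w:R.T@(w-o)
for n,uv,z in (("scene",(345.3,178.6),167),("scene",(345.3,187.6),127),("top",(305.7,223.5),167),("top",(306,230),127)):
    w=ray(n,uv,z)[0,:2];print(n,z,w,f(w))
a=cv2.imread("pics/top0.png")[212:240,292:320];cv2.imwrite("pics/post.png",cv2.resize(a,None,fx=16,fy=16,interpolation=cv2.INTER_NEAREST))
# plate corners in top, z=127
for c in [(246,295),(358,272),(382,381),(268,405)]:
    print(f(ray("top",np.array(c)/3+[205,130],127)[0,:2]))
E
```

```text
scene 167 [537.99875509 -92.35580388] [20.19361797  1.20596586]
scene 127 [533.36949494 -96.17066192] [14.91841874 -1.64981154]
top 167 [545.18991589 -92.51487345] [27.22065298 -0.32989734]
top 127 [533.4774156 -92.5260276] [15.72362067  1.90640219]
[31.41305345 52.60569905]
[ 30.69221326 -53.56423109]
[-72.7210566  -53.30967616]
[-72.16600434  53.14030082]
```

View pics/post.png

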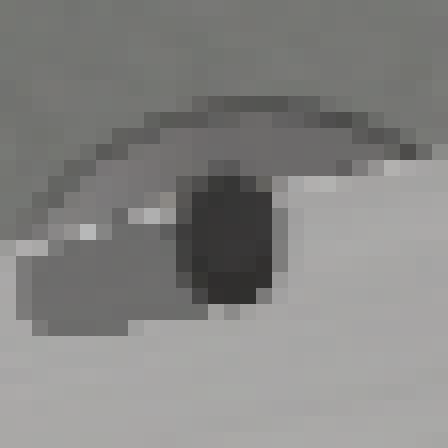

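Post: scene gives feeder (20,1), the plate edges give (21.3,-0.3), and the top view agrees. World is about (538.5,-93) with the shutter ~21 mm ajar.

```bash
cat >> h.py <<'E'
from scipy.spatial.transform import Rotation as Ro
_d=None
def fw(fx,fy):
    d=np.load("fr.npz");return d["R"]@[fx,fy]+d["o"]
def wf(w):
    d=np.load("fr.npz");return d["R"].T@(np.array(w)[:2]-d["o"])
def go(w,z,yaw):
    s=ctrl.read_state();T=Ro.from_euler("xyz",s["tool_rot"]).as_matrix()
    D=np.array([w[0],w[1],z])-s["eef_pos"]
    dy=(yaw-s["tool_rot"][2]+np.pi)%(2*np.pi)-np.pi
    print("shift",np.round(T.T@D,1),"turn deg",round(-np.degrees(dy),1),"now feeder",np.round(wf(s["eef_pos"]),1),"z",round(s["eef_pos"][2],1),"rot",np.round(s["tool_rot"],3),"F",np.round(s["force"],1),"w",round(s["width"],1),"t",s["clock"],"q7",s["qpos"][[0,6]])
E
python3 -c "
from h import *
go((538.5,-93),244.5,0.193-np.pi/2)"
```

```text
shift [-351.9 -458.3    0.6] turn deg 12.1 now feeder [-353.6 -439.9] z 244.5 rot [ 3.142e+00  2.000e-03 -1.166e+00] F [ 0.1  0.2 -0.3] w 85.5 t 0.1 q7 [ 1.10020939 -0.02002783]
```

Call:
{"name": "send_rows", "arguments": {"commands": [[50,-352,-458,0,12.1],[50,-352,-458,0,12.1],[50,-352,-458,0,12.1],[50,-352,-458,0,12.1],[50,-352,-458,0,12.1]]}}

```text
clock: 0.6
eef_pos: [378.6, -377.3, 245.0]
tool_rot: [3.141, 0.002, -1.377]
force: [0.6, -0.1, -0.2]
width: 49.8
```

```bash
python3 -c "
from h import *
go((538.5,-93),244.5,0.193-np.pi/2)"
```

```text
shift [-248.2 -211.6    0.9] turn deg 0.0 now feeder [-190.9 -247.8] z 245.0 rot [ 3.141e+00  2.000e-03 -1.377e+00] F [ 0.6 -0.1 -0.2] w 49.8 t 0.6 q7 [ 0.66887125 -0.58950985]
```

Call:
{"name": "send_rows", "arguments": {"commands": [[50,-248,-211.5,0,0],[50,-248,-211.5,0,0],[50,-248,-211.5,0,0],[50,-248,-211.5,0,0],[50,-248,-211.5,0,0]]}}

```text
clock: 1.1
eef_pos: [500.9, -159.3, 245.2]
tool_rot: [3.141, 0.002, -1.377]
force: [1.5, -0.2, -0.6]
width: 50.0
```

```bash
python3 -c "
from h import *
go((538.5,-93),200,0.193-np.pi/2)"
```

```text
shift [-57.7 -49.7  45.3] turn deg 0.0 now feeder [-29.1 -57.4] z 245.2 rot [ 3.141e+00  2.000e-03 -1.377e+00] F [ 1.5 -0.2 -0.6] w 50.0 t 1.1 q7 [ 0.20596521 -1.07733   ]
```

Call:
{"name": "send_rows", "arguments": {"commands": [[50,-57.7,-49.7,0,0],[50,-57.7,-49.7,0,0],[50,-57.7,-49.7,45,0],[50,-57.7,-49.7,45,0]]}}

```text
clock: 1.5
eef_pos: [535.1, -91.1, 196.0]
tool_rot: [3.131, 0.006, -1.375]
force: [-1.5, -0.4, -0.5]
width: 49.9
```

```bash
python3 - <<'E'
from h import *
go((538.5,-93),150,0.193-np.pi/2)
a=ctrl.get_image("scene")[:,:,::-1];cv2.imwrite("pics/s1.png",cv2.resize(a[90:290,220:460],None,fx=3,fy=3))
E
```

```text
shift [ 2.8 -3.4 46. ] turn deg 0.2 now feeder [17.6  3. ] z 196.0 rot [ 3.131  0.006 -1.375] F [-1.5 -0.4 -0.5] w 49.9 t 1.5 q7 [ 0.07857123 -1.20990354]
```

View pics/s1.png

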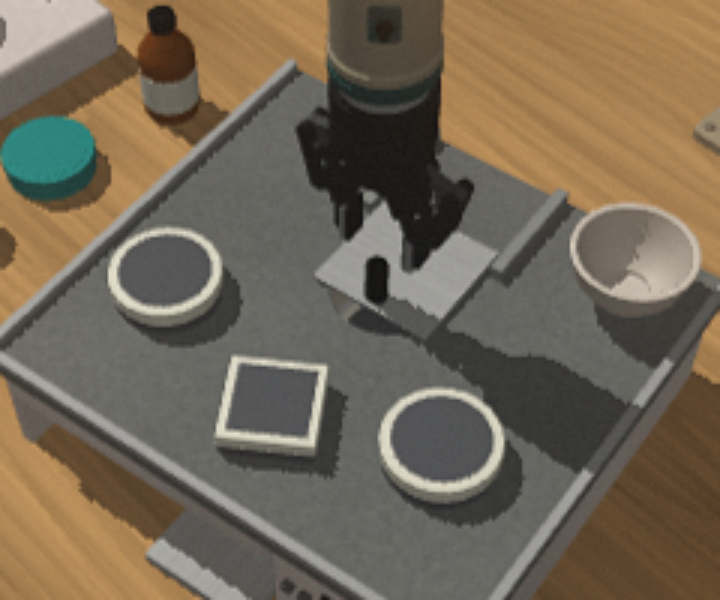

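The picture shows the post at crop (376,280) and the fingertips at (348,230) and (412,262). I'll check that this offset is only the height.

```bash
python3 - <<'E'
from h import *
s=ctrl.read_state();p=s["eef_pos"];go((538.5,-93),150,0.193-np.pi/2)
for z in (182,190,196):print(z,proj("scene",[p[0],p[1],z]))
E
```

```text
shift [ 1.1 -2.6 48.2] turn deg 0.1 now feeder [18.3  1.3] z 198.2 rot [ 3.134  0.004 -1.377] F [-0.5  0.   1.7] w 50.3 t 1.55 q7 [ 0.07981719 -1.20993958]
182 [[345.93243151 173.8517037 ]]
190 [[345.99686224 171.53479796]]
196 [[346.04567127 169.77964256]]
```

Call:
{"name": "send_rows", "arguments": {"commands": [[50,1.1,-2.6,20,0],[50,1.1,-2.6,40,0],[50,1.1,-2.6,48,0],[50,1.1,-2.6,48,0]]}}

```text
clock: 1.95
eef_pos: [538.1, -93.9, 150.4]
tool_rot: [3.133, 0.004, -1.378]
force: [-0.4, -0.6, 0.9]
width: 50.1
```

Call:
{"name": "send_rows", "arguments": {"commands": [[25,0,0,0,0],[25,0,0,0,0],[15,0,0,0,0],[15,0,0,0,0],[15,0,0,0,0]]}}

```text
clock: 2.45
eef_pos: [538.8, -93.4, 151.7]
tool_rot: [3.135, 0.004, -1.378]
force: [-1.1, 1.9, 5.3]
width: 16.6
```

```bash
python3 - <<'E'
from h import *
go(fw(-85,0),150,0.193-np.pi/2)
E
```

```text
shift [1.000e-01 1.058e+02 2.400e+00] turn deg -0.0 now feeder [20.8  0. ] z 151.7 rot [ 3.135  0.004 -1.378] F [-1.1  1.9  5.3] w 16.6 t 2.45 q7 [ 0.08653912 -1.20512833]
```

Call:
{"name": "send_rows", "arguments": {"commands": [[15,0,10,0,0],[15,0,25,0,0],[15,0,40,0,0],[15,0,55,0,0],[15,0,70,0,0]]}}

```text
clock: 2.95
eef_pos: [469.2, -107.1, 151.9]
tool_rot: [3.135, 0.004, -1.378]
force: [3.3, -1.4, -11.0]
width: 16.4
```

Call:
{"name": "send_rows", "arguments": {"commands": [[15,0,8,0,0],[15,0,13,0,0],[15,0,17,0,0],[15,0,17,0,0]]}}

```text
clock: 3.35
eef_pos: [456.3, -109.7, 152.0]
tool_rot: [-3.14, 0.002, -1.377]
force: [8.5, 1.5, -16.3]
width: 16.2
```

```bash
python3 - <<'E'
from h import *
go(fw(-64,0),150,0.193-np.pi/2)
a=ctrl.get_image("scene")[:,:,::-1];cv2.imwrite("pics/s2.png",cv2.resize(a[90:290,220:460],None,fx=3,fy=3))
E
```

```text
shift [-0.1  0.7  2. ] turn deg 0.0 now feeder [-63.3  -0.1] z 152.0 rot [-3.140e+00  2.000e-03 -1.377e+00] F [  8.5   1.5 -16.3] w 16.2 t 3.35 q7 [ 0.14784335 -1.14946662]
```

View pics/s2.png

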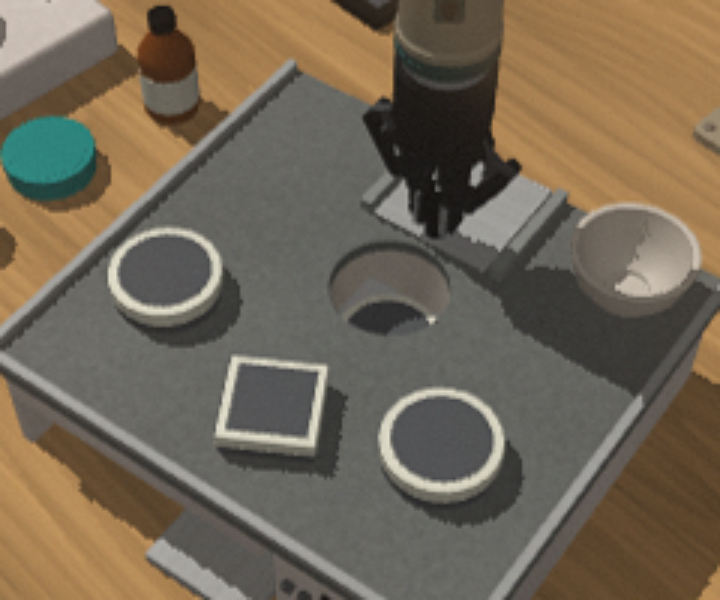

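The mouth is uncovered, centred near scene pixel (350,186); the prediction was (349.4,185.8). A small nudge will confirm the stop.

Call:
{"name": "send_rows", "arguments": {"commands": [[15,0,2,0,0],[15,0,4,0,0],[15,0,4,0,0]]}}

```text
clock: 3.7
eef_pos: [456.3, -109.7, 152.0]
tool_rot: [-3.134, 0.001, -1.376]
force: [9.9, 1.6, -15.8]
width: 16.4
```

The shutter is against its stop. Releasing it, rising, and going behind the dish at feeder (113,122).

Call:
{"name": "send_rows", "arguments": {"commands": [[40,0,0,0,0],[40,0,0,0,0],[40,0,0,-30,0],[45,0,0,-70,0],[60,0,0,-95,0]]}}

```text
clock: 4.2
eef_pos: [455.6, -110.4, 249.5]
tool_rot: [-3.132, 0.0, -1.376]
force: [1.1, -0.5, -0.4]
width: 58.4
```

```bash
python3 - <<'E'
from h import *
go(fw(154,165),240,0.193-np.radians(43))
E
```

```text
shift [-165.3 -218.3   11.6] turn deg -46.9 now feeder [-64.2  -0.6] z 249.5 rot [-3.132  0.    -1.376] F [ 1.1 -0.5 -0.4] w 58.4 t 4.2 q7 [ 0.13607839 -1.15860358]
```

Call:
{"name": "send_rows", "arguments": {"commands": [[60,-165,-218,8,-46.9],[60,-165,-218,8,-46.9],[60,-165,-218,8,-46.9],[60,-165,-218,8,-46.9],[60,-165,-218,8,-46.9]]}}

```text
clock: 4.7
eef_pos: [622.8, 77.4, 244.6]
tool_rot: [-3.135, -0.006, -0.62]
force: [0.5, -0.9, 0.2]
width: 60.1
```

```bash
python3 - <<'E'
from h import *
go(fw(154,165),200,0.193-np.radians(43))
E
```

```text
shift [  2.3 -22.1  44.7] turn deg -3.6 now feeder [136.  151.6] z 244.6 rot [-3.135 -0.006 -0.62 ] F [ 0.5 -0.9  0.2] w 60.1 t 4.7 q7 [-0.07488449 -0.88228263]
```

Call:
{"name": "send_rows", "arguments": {"commands": [[60,2,-22,0,-3.6],[60,2,-22,20,-3.6],[60,2,-22,45,-3.6],[60,2,-22,45,-3.6]]}}

```text
clock: 5.1
eef_pos: [634.8, 93.2, 196.6]
tool_rot: [3.142, -0.002, -0.557]
force: [-1.1, 0.1, -0.6]
width: 60.0
```

```bash
python3 - <<'E'
from h import *
go(fw(154,165),140,0.193-np.radians(43))
for n in ("scene","top"):
    a=ctrl.get_image(n)[:,:,::-1];c=a[90:340,200:480] if n=="scene" else a[130:320,200:420]
    cv2.imwrite(f"pics/{n}3.png",cv2.resize(c,None,fx=2.5,fy=2.5))
E
```

```text
shift [ 2.1 -2.4 56.6] turn deg 0.0 now feeder [150.8 164.8] z 196.6 rot [ 3.142e+00 -2.000e-03 -5.570e-01] F [-1.1  0.1 -0.6] w 60.0 t 5.1 q7 [-0.09386976 -0.86050139]
```

View pics/scene3.png

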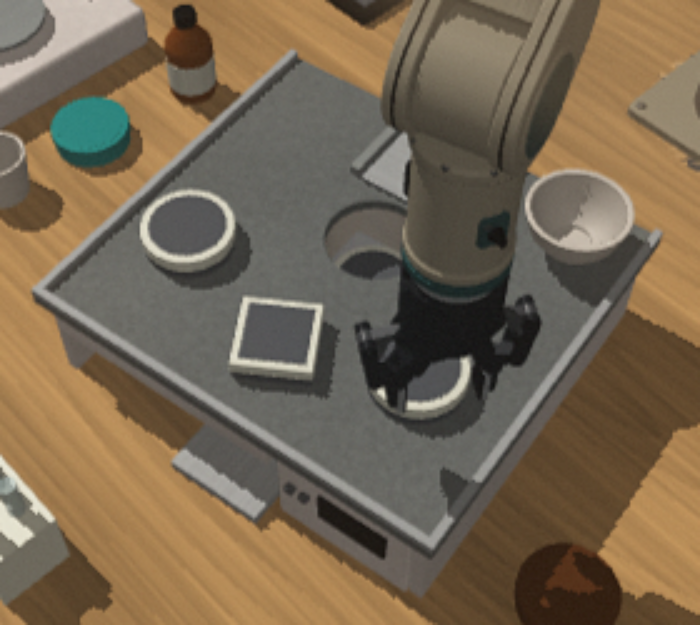

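View pics/top3.png

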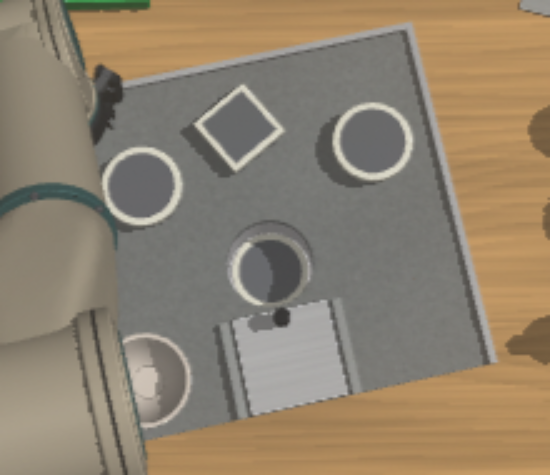

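The shutter is fully open and the top view shows the loaded dish in the tube. The fingers hover behind the left dish, with tips at scene crop (398,405) and (487,392). Checking that against kinematics.

```bash
python3 - <<'E'
from h import *
go(fw(154,165),140,0.193-np.radians(43))
s=ctrl.read_state();p=s["eef_pos"];T=Ro.from_euler("xyz",s["tool_rot"]).as_matrix()
for sx in(-35,35):
  for h in (14,5,0):print(sx,h,proj("scene",p+T@[sx,0,h]), (proj("scene",p+T@[sx,0,h])-[200,90])*2.5)
E
```

```text
shift [-0.  -0.4 60. ] turn deg -0.0 now feeder [153.3 164.7] z 200.0 rot [-3.137 -0.006 -0.558] F [0.4 0.1 0.7] w 60.3 t 5.2 q7 [-0.09345351 -0.86036722]
-35 14 [[391.16300142 247.42796659]] [[477.90750356 393.56991647]]
-35 5 [[391.59570215 244.99765581]] [[478.98925536 387.49413954]]
-35 0 [[391.83880832 243.63222351]] [[479.59702079 384.08055878]]
35 14 [[357.17804752 253.05626017]] [[392.94511879 407.64065043]]
35 5 [[357.3662161 250.6488262]] [[393.41554024 401.62206549]]
35 0 [[357.47194455 249.29613348]] [[393.67986137 398.24033371]]
```

Call:
{"name": "send_rows", "arguments": {"commands": [[60,0,0,20,0],[60,0,0,40,0],[60,0,0,54,0],[60,0,0,58,0],[60,0,0,58,0]]}}

```text
clock: 5.7
eef_pos: [637.8, 93.7, 142.3]
tool_rot: [-3.137, -0.006, -0.558]
force: [0.1, 0.2, 0.4]
width: 59.6
```

```bash
python3 - <<'E'
from h import *
go(fw(154,165),142,0.193-np.radians(43))
go(fw(.682*64,.731*64),142,0.193-np.radians(43))
for n in ("scene",):
    a=ctrl.get_image(n)[:,:,::-1];c=a[90:340,200:480]
    cv2.imwrite(f"pics/{n}4.png",cv2.resize(c,None,fx=2.5,fy=2.5))
E
```

```text
shift [-0.2 -0.4  0.3] turn deg -0.0 now feeder [153.9 164.6] z 142.3 rot [-3.137 -0.006 -0.558] F [0.1 0.2 0.4] w 59.6 t 5.7 q7 [-0.09995897 -0.87423765]
shift [ -0.2 161.3  -0.4] turn deg -0.0 now feeder [153.9 164.6] z 142.3 rot [-3.137 -0.006 -0.558] F [0.1 0.2 0.4] w 59.6 t 5.7 q7 [-0.09995897 -0.87423765]
```

View pics/scene4.png

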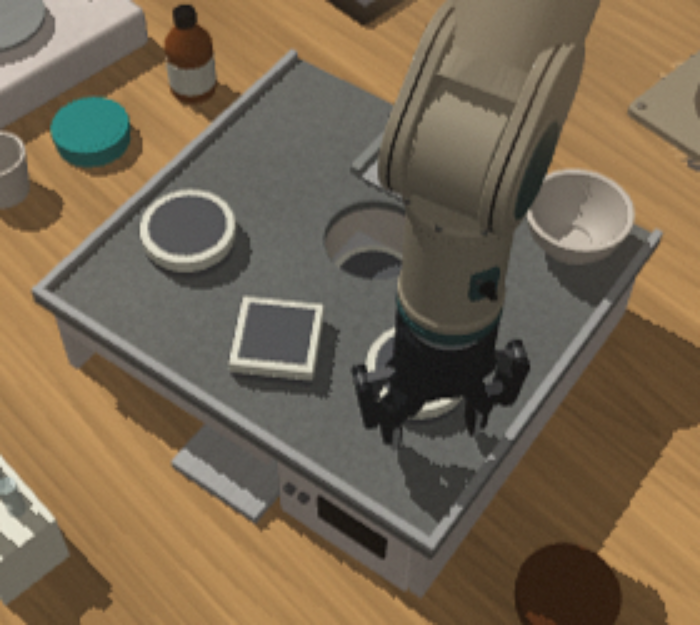

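Call:
{"name": "send_rows", "arguments": {"commands": [[60,0,6,0,0],[60,0,12,0,0],[60,0,20,0,0],[60,0,28,0,0],[60,0,36,0,0]]}}

```text
clock: 6.25
eef_pos: [619.0, 62.5, 143.0]
tool_rot: [-3.136, -0.008, -0.558]
force: [0.7, 1.2, 0.5]
width: 59.7
```

Call:
{"name": "send_rows", "arguments": {"commands": [[60,0,8,0,0],[60,0,16,0,0],[60,0,24,0,0],[60,0,32,0,0],[60,0,40,0,0]]}}

```text
clock: 6.75
eef_pos: [597.5, 28.1, 142.8]
tool_rot: [-3.135, -0.008, -0.558]
force: [-0.3, 1.4, 1.3]
width: 59.9
```

```bash
python3 - <<'E'
from h import *
go(fw(.682*64,.731*64),142,0.193-np.radians(43))
for n in ("scene","top"):
    a=ctrl.get_image(n)[:,:,::-1];c=a[90:340,200:480] if n=="scene" else a[130:320,200:420]
    cv2.imwrite(f"pics/{n}5.png",cv2.resize(c,None,fx=2.5,fy=2.5))
E
```

```text
shift [-0.7 84.4  0.3] turn deg -0.0 now feeder [101.7 108. ] z 142.8 rot [-3.135 -0.008 -0.558] F [-0.3  1.4  1.3] w 59.9 t 6.75 q7 [ 0.00642433 -0.79533369]
```

View pics/scene5.png

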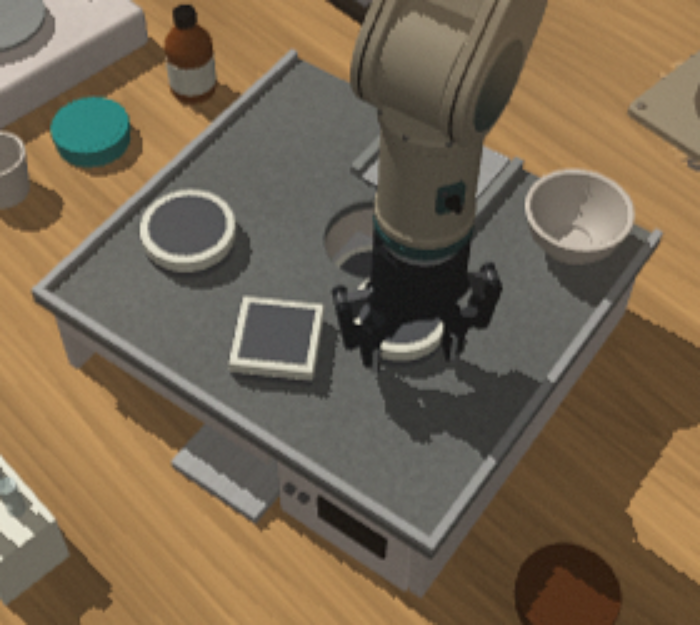

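View pics/top5.png

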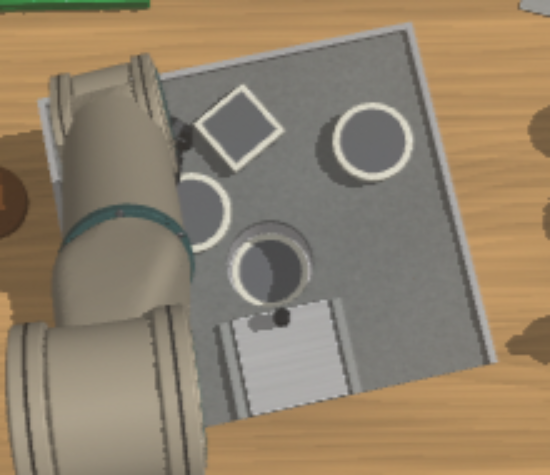

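The dish at top crop (200,212) moves straight towards the mouth, and the square dish hasn't moved. Continuing.

Call:
{"name": "send_rows", "arguments": {"commands": [[60,-0.5,8,0,0],[60,-0.5,16,0,0],[60,-0.5,24,0,0],[60,-0.5,32,0,0],[60,-0.5,40,0,0]]}}

```text
clock: 7.35
eef_pos: [574.8, -7.6, 142.5]
tool_rot: [-3.138, -0.007, -0.56]
force: [1.4, -0.6, 0.8]
width: 60.0
```

Call:
{"name": "send_rows", "arguments": {"commands": [[60,-0.2,7,0,0],[60,-0.2,14,0,0],[60,-0.2,21,0,0],[60,-0.2,27,0,0],[60,-0.2,33,0,0]]}}

```text
clock: 7.85
eef_pos: [556.9, -35.7, 142.4]
tool_rot: [-3.137, -0.007, -0.56]
force: [0.9, -0.1, 0.2]
width: 59.8
```

```bash
python3 - <<'E'
from h import *
go(fw(.682*64,.731*64),142,0.193-np.radians(43))
for n in ("scene","top"):
    a=ctrl.get_image(n)[:,:,::-1];c=a[90:340,200:480] if n=="scene" else a[130:320,200:420]
    cv2.imwrite(f"pics/{n}6.png",cv2.resize(c,None,fx=2.5,fy=2.5))
E
```

```text
shift [-0.   8.7  0.3] turn deg -0.1 now feeder [49.6 53.1] z 142.4 rot [-3.137 -0.007 -0.56 ] F [ 0.9 -0.1  0.2] w 59.8 t 7.85 q7 [ 0.12284147 -0.70669278]
```

View pics/scene6.png

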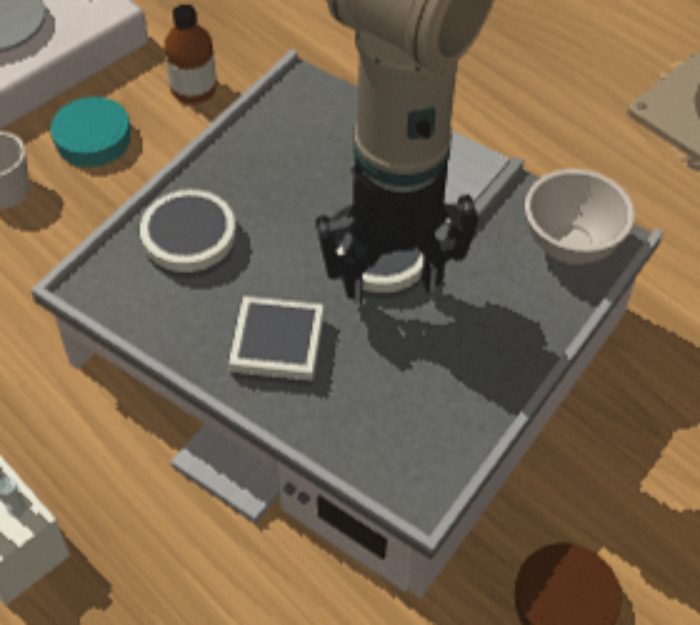

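View pics/top6.png

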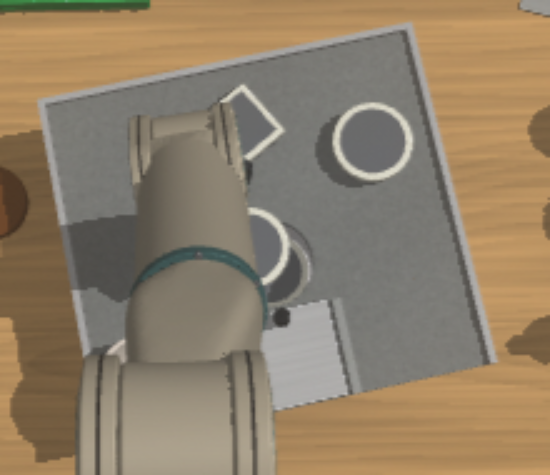

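Call:
{"name": "send_rows", "arguments": {"commands": [[60,0,5,0,0],[60,0,9,0,0],[60,0,13,0,0],[60,0,17,0,0],[60,0,20,0,0]]}}

```text
clock: 8.45
eef_pos: [545.2, -54.2, 142.0]
tool_rot: [-3.139, -0.006, -0.562]
force: [0.2, 0.0, -0.4]
width: 60.2
```

```bash
python3 - <<'E'
from h import *
go(fw(.682*64,.731*64),142,0.193-np.radians(43))
for n in ("scene","top"):
    a=ctrl.get_image(n)[:,:,::-1];c=a[90:340,200:480] if n=="scene" else a[130:320,200:420]
    cv2.imwrite(f"pics/{n}7.png",cv2.resize(c,None,fx=2.5,fy=2.5))
E
```

```text
shift [  0.1 -13.1   0.1] turn deg -0.2 now feeder [34.6 37.3] z 142.0 rot [-3.139 -0.006 -0.562] F [ 0.2  0.  -0.4] w 60.2 t 8.45 q7 [ 0.1579706  -0.67995715]
```

View pics/scene7.png

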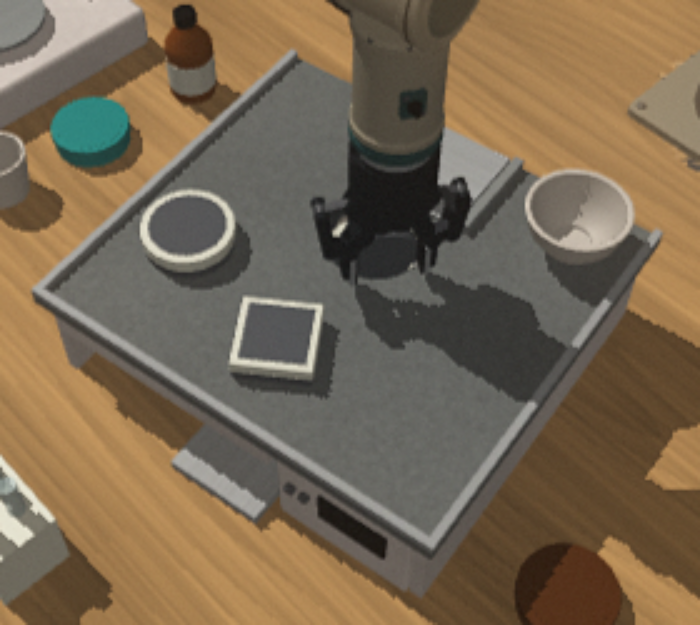

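View pics/top7.png

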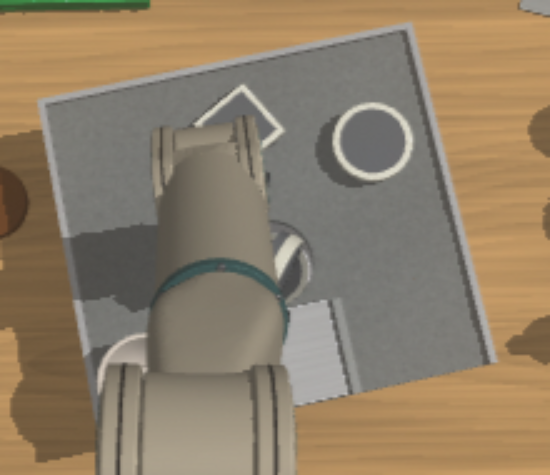

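The first dish dropped in. Back off, lift and look.

Call:
{"name": "send_rows", "arguments": {"commands": [[60,0,-15,-10,0],[60,0,-25,-50,0],[60,0,-25,-95,0],[60,30,-25,-100,-8],[60,70,-25,-100,-16]]}}

```text
clock: 9.05
eef_pos: [618.3, -68.8, 245.7]
tool_rot: [-3.14, -0.011, -0.274]
force: [0.9, 0.1, -0.9]
width: 59.9
```

```bash
python3 - <<'E'
from h import *
# dish2 pre-contact, opening 66
u=np.array([109.7,-140.0]);L=np.hypot(*u);u/=L;print(u,L,np.degrees(np.arctan2(-u[0],u[1])))
w=fw(*(u*(L+60)));print(w)
go(w,240,0.193+np.arctan2(u[0],-u[1]))
for n in ("scene","top"):
    a=ctrl.get_image(n)[:,:,::-1];c=a[90:340,200:480] if n=="scene" else a[130:320,200:420]
    cv2.imwrite(f"pics/{n}8.png",cv2.resize(c,None,fx=2.5,fy=2.5))
E
```

```text
[ 0.61677811 -0.78713706] 177.85974811631777 -141.91876486520061
[ 698.31569035 -253.01532186]
shift [126.8 155.7   6.9] turn deg -64.8 now feeder [103.5   8.9] z 245.7 rot [-3.14  -0.011 -0.274] F [ 0.9  0.1 -0.9] w 59.9 t 9.05 q7 [ 0.23054631 -0.37300091]
```

View pics/top8.png

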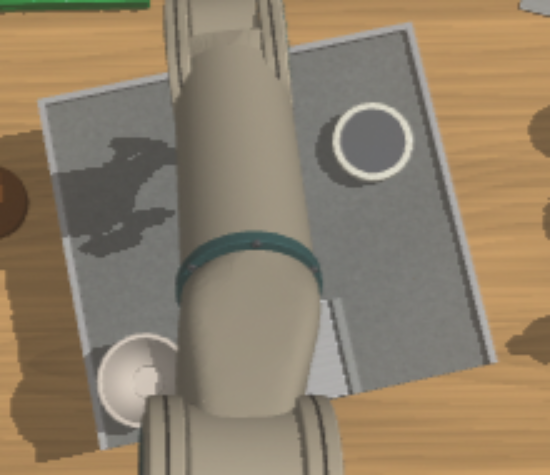

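Call:
{"name": "send_rows", "arguments": {"commands": [[60,127,156,0,-64.8],[60,127,156,0,-64.8],[60,127,156,0,-64.8],[60,127,156,0,-64.8],[60,127,156,0,-64.8]]}}

```text
clock: 9.65
eef_pos: [698.3, -269.2, 242.6]
tool_rot: [3.13, -0.004, 0.463]
force: [-0.8, -0.4, -0.4]
width: 59.9
```

```bash
python3 - <<'E'
from h import *
u=np.array([109.7,-140.0]);L=np.hypot(*u);u/=L
go(fw(*(u*(L+60))),240,0.193+np.arctan2(u[0],-u[1]))
for n in ("scene","top"):
    a=ctrl.get_image(n)[:,:,::-1];c=a[90:340,200:480] if n=="scene" else a[130:320,200:420]
    cv2.imwrite(f"pics/{n}9.png",cv2.resize(c,None,fx=2.5,fy=2.5))
E
```

```text
shift [  7.2 -14.5   2.4] turn deg -22.6 now feeder [ 143.6 -203.1] z 242.6 rot [ 3.13  -0.004  0.463] F [-0.8 -0.4 -0.4] w 59.9 t 9.65 q7 [0.53536739 0.5538371 ]
```

View pics/top9.png

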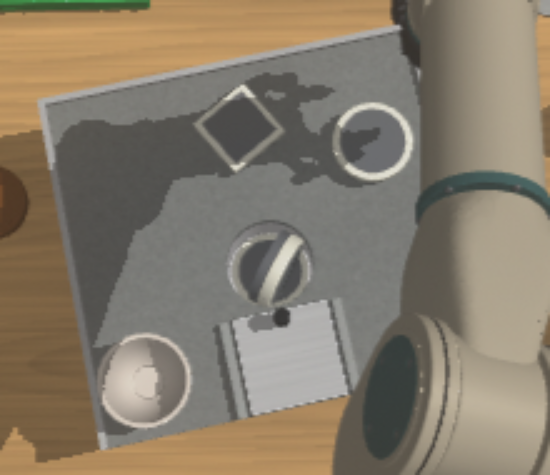

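View pics/scene9.png

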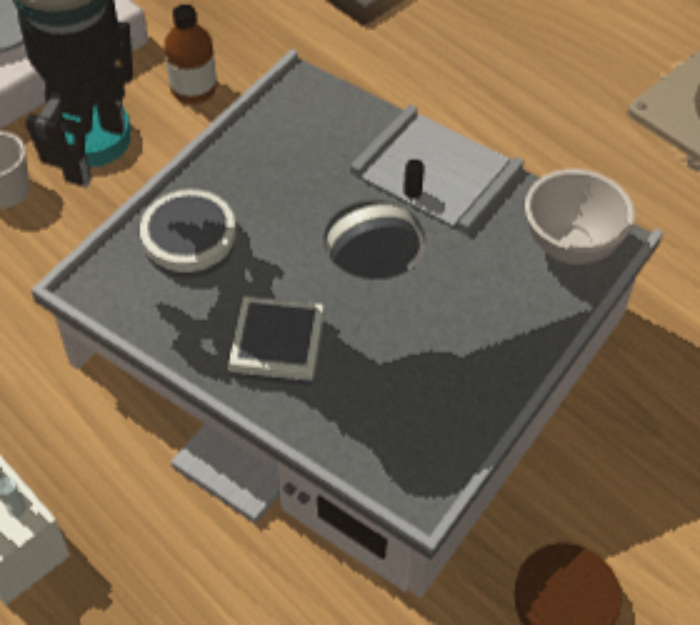

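The first dish does not look flat in the tube: a white side band runs diagonally across the mouth at top crop (280,270). Zooming in.

```bash
python3 - <<'E'
from h import *
a=ctrl.get_image("top")[:,:,::-1][210:260,280:335];b=ctrl.get_image("scene")[:,:,::-1][160:210,320:385]
cv2.imwrite("pics/z1.png",cv2.resize(a,(550,500),interpolation=cv2.INTER_CUBIC));cv2.imwrite("pics/z2.png",cv2.resize(b,(650,500),interpolation=cv2.INTER_CUBIC))
E
```

```text
(no output)
```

View pics/z1.png

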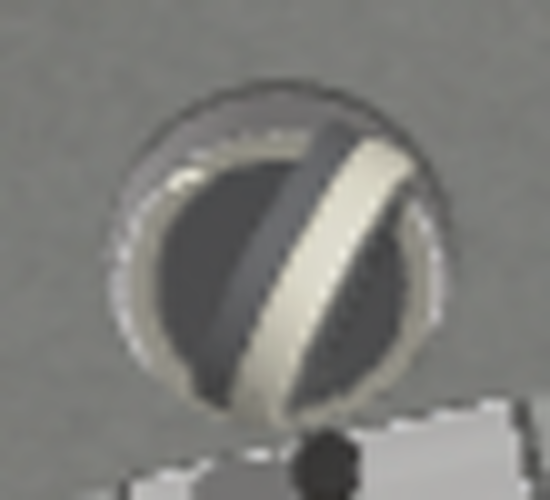

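View pics/z2.png

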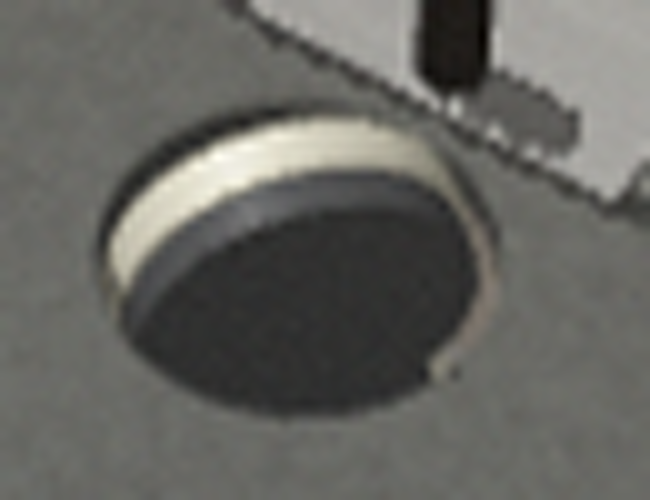

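The dish tipped past flat and stands on edge in the tube, underside facing feeder (+x,+y). Triangulating its top rim to plan a mend.

```bash
python3 - <<'E'
from h import *
def tri(a,b):
    P=[];D=[]
    for n,uv in (("top",a),("scene",b)):
        p0=ray(n,uv,0)[0];p1=ray(n,uv,200)[0];d=(p1-p0)/np.linalg.norm(p1-p0);P.append(p0);D.append(d)
    A=np.c_[D[0],-D[1]];t=np.linalg.lstsq(A,P[1]-P[0],rcond=None)[0]
    x,y=P[0]+t[0]*D[0],P[1]+t[1]*D[1];m=(x+y)/2
    print("feeder",np.round(wf(m),1),"z",round(m[2]-120,1),"gap",round(np.linalg.norm(x-y),1))
T=lambda x,y:(280+x/10,210+y/10)
S=lambda x,y:(320+x/10,160+y/10)
tri(T(385,140),S(120,235)) # one end of white outer edge guess
# mid strip lid edge / bottom edge
for z in (-40,-20,0,10,20,26):
    print(z,"T",[np.round(wf(ray("top",T(*q),120+z)[0]),0) for q in ((405,165),(340,270),(275,410),(345,125),(270,260),(205,390))],"S",[np.round(wf(ray("scene",S(*q),120+z)[0]),0) for q in ((115,235),(320,115),(440,150),(320,170),(300,205),(130,330),(480,270))])
# mouth circle projected in zoomed crops
an=np.linspace(0,2*np.pi,13)[:-1]
for n,o in (("top",(280,210)),("scene",(320,160))):
    print(n,[tuple(((proj(n,[*fw(48.5*np.cos(t),48.5*np.sin(t)),120])[0]-o)*10).astype(int)) for t in an])
E
```

```text
feeder [ 24.3 -34.8] z 8.2 gap 1.9
-40 T [array([ 24., -42.]), array([ -2., -17.]), array([-37.,   9.]), array([ 39., -27.]), array([5., 2.]), array([-27.,  28.])] S [array([ -8., -58.]), array([-70., -39.]), array([-78.,  -8.]), array([-55., -29.]), array([-43., -26.]), array([ 15., -38.]), array([-51.,  22.])]
-20 T [array([ 21., -41.]), array([ -5., -17.]), array([-39.,  10.]), array([ 36., -27.]), array([2., 2.]), array([-30.,  28.])] S [array([  6., -49.]), array([-55., -30.]), array([-63.,   1.]), array([-41., -20.]), array([-28., -17.]), array([ 28., -28.]), array([-37.,  30.])]
0 T [array([ 18., -40.]), array([ -7., -16.]), array([-42.,  10.]), array([ 33., -26.]), array([-0.,  3.]), array([-32.,  28.])] S [array([ 19., -39.]), array([-41., -21.]), array([-49.,   9.]), array([-26., -11.]), array([-14.,  -8.]), array([ 41., -19.]), array([-23.,  38.])]
10 T [array([ 16., -39.]), array([ -8., -16.]), array([-43.,  10.]), array([ 31., -26.]), array([-2.,  3.]), array([-33.,  28.])] S [array([ 26., -34.]), array([-34., -16.]), array([-41.,  14.]), array([-19.,  -6.]), array([-7.,
[... 672 characters left out ...]
4(113), np.int64(204)), (np.int64(108), np.int64(293)), (np.int64(148), np.int64(373)), (np.int64(224), np.int64(422)), (np.int64(315), np.int64(427)), (np.int64(395), np.int64(385)), (np.int64(444), np.int64(310)), (np.int64(448), np.int64(220)), (np.int64(407), np.int64(141)), (np.int64(332), np.int64(93))]
scene [(np.int64(175), np.int64(388)), (np.int64(276), np.int64(418)), (np.int64(383), np.int64(405)), (np.int64(463), np.int64(351)), (np.int64(497), np.int64(273)), (np.int64(476), np.int64(194)), (np.int64(407), np.int64(132)), (np.int64(310), np.int64(105)), (np.int64(209), np.int64(118)), (np.int64(129), np.int64(167)), (np.int64(91), np.int64(242)), (np.int64(108), np.int64(323))]
```

The rim apex is about 27 mm above the deck, with the lid face near u = -18 mm along the push direction. So it stands upright, with the ringless underside facing the camera. I'll nudge its top back towards (+x,+y) from the lid side with closed fingers, so it falls flat.

```bash
python3 - <<'E'
from h import *
u=np.array([.682,.731])
go(fw(*(u*-42)),235,0.193+np.arctan2(u[1],u[0]))
E
```

```text
shift [-124.9 -202.3    7. ] turn deg -31.4 now feeder [ 145.9 -192.1] z 243.9 rot [ 3.137 -0.007  0.465] F [-0.6  2.1 -0.3] w 60.1 t 9.85 q7 [0.52812287 0.54397182]
```

Call:
{"name": "send_rows", "arguments": {"commands": [[20,-125,-202,4,-31.4],[10,-125,-202,4,-31.4],[0,-125,-202,4,-31.4],[0,-125,-202,4,-31.4],[0,-125,-202,4,-31.4]]}}

```text
clock: 10.35
eef_pos: [492.6, -129.6, 238.3]
tool_rot: [3.135, -0.002, 1.016]
force: [0.3, 0.4, 0.8]
width: 0.2
```

```bash
python3 - <<'E'
from h import *
u=np.array([.682,.731])
go(fw(*(u*-42)),205,0.193+np.arctan2(u[1],u[0]))
E
```

```text
shift [-1.1  4.7 33.3] turn deg 0.2 now feeder [-31.5 -26.7] z 238.3 rot [ 3.135e+00 -2.000e-03  1.016e+00] F [0.3 0.4 0.8] w 0.2 t 10.35 q7 [0.64734027 0.81565556]
```

Call:
{"name": "send_rows", "arguments": {"commands": [[0,-1,4.5,15,0],[0,-1,4.5,33,0],[0,-1,4.5,33,0]]}}

```text
clock: 10.65
eef_pos: [493.9, -130.9, 204.4]
tool_rot: [3.138, -0.001, 1.016]
force: [-0.1, -0.0, -0.0]
width: -0.1
```

```bash
python3 - <<'E'
from h import *
u=np.array([.682,.731])
go(fw(*(u*-42)),150,0.193+np.arctan2(u[1],u[0]))
b=ctrl.get_image("scene")[:,:,::-1][110:230,290:430]
cv2.imwrite("pics/z3.png",cv2.resize(b,None,fx=5,fy=5,interpolation=cv2.INTER_CUBIC))
p=ctrl.read_state()["eef_pos"]
for h in(0,14,24):print(h,(proj("scene",p-[0,0,h])-[290,110])*5)
E
```

```text
shift [-0.6  2.8 54.4] turn deg 0.2 now feeder [-30.4 -28.2] z 204.4 rot [ 3.138e+00 -1.000e-03  1.016e+00] F [-0.1 -0.  -0. ] w -0.1 t 10.65 q7 [0.62067842 0.77870427]
0 [[286.58481428 193.13703988]]
14 [[285.97020002 214.04438022]]
24 [[285.53845582 228.73102742]]
```

View pics/z3.png

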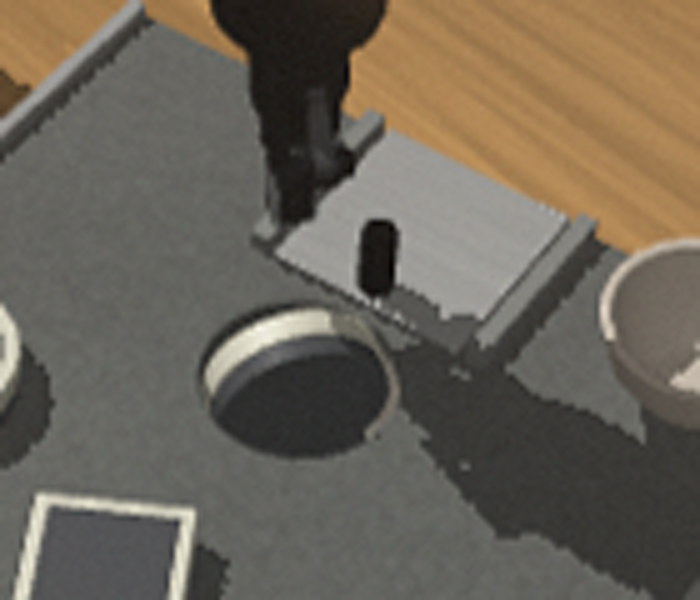

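Call:
{"name": "send_rows", "arguments": {"commands": [[0,-1,3,20,0],[0,-1,3,40,0],[0,-1,3,56,0],[0,-1,3,56,0]]}}

```text
clock: 11.1
eef_pos: [496.4, -132.8, 148.6]
tool_rot: [3.14, -0.001, 1.016]
force: [-0.8, -0.1, 0.2]
width: -0.0
```

Call:
{"name": "send_rows", "arguments": {"commands": [[0,5,0,0,0],[0,10,0,0,0],[0,15,0,0,0],[0,20,0,0,0]]}}

```text
clock: 11.5
eef_pos: [507.7, -115.3, 149.3]
tool_rot: [3.138, -0.001, 1.017]
force: [-0.2, -0.0, -0.3]
width: 0.1
```

```bash
python3 - <<'E'
from h import *
u=np.array([.682,.731])
go(fw(*(u*-42)),150,0.193+np.arctan2(u[1],u[0]))
b=ctrl.get_image("scene")[:,:,::-1][110:230,290:430]
cv2.imwrite("pics/z4.png",cv2.resize(b,None,fx=5,fy=5,interpolation=cv2.INTER_CUBIC))
E
```

```text
shift [-21.2  -0.5  -0.7] turn deg 0.2 now feeder [-13.9 -15.5] z 149.3 rot [ 3.138e+00 -1.000e-03  1.017e+00] F [-0.2 -0.  -0.3] w 0.1 t 11.5 q7 [0.53349474 0.68065135]
```

View pics/z4.png

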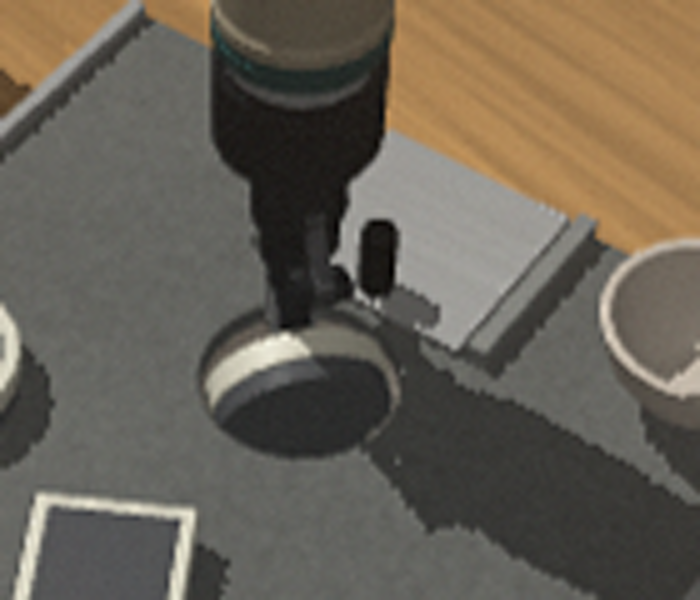

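The dish is leaning back with almost no force. Continuing.

Call:
{"name": "send_rows", "arguments": {"commands": [[0,5,0,0,0],[0,10,0,0,0],[0,15,0,0,0],[0,20,0,0,0],[0,20,0,0,0]]}}

```text
clock: 12.05
eef_pos: [519.2, -96.3, 149.4]
tool_rot: [3.138, -0.003, 1.019]
force: [-0.6, 1.3, 0.0]
width: 0.0
```

```bash
python3 - <<'E'
from h import *
u=np.array([.682,.731])
go(fw(*(u*-42)),150,0.193+np.arctan2(u[1],u[0]))
b=ctrl.get_image("scene")[:,:,::-1][110:230,290:430]
cv2.imwrite("pics/z5.png",cv2.resize(b,None,fx=5,fy=5,interpolation=cv2.INTER_CUBIC))
E
```

```text
shift [-43.3  -0.4  -0.8] turn deg 0.3 now feeder [1.  0.9] z 149.4 rot [ 3.138e+00 -3.000e-03  1.019e+00] F [-0.6  1.3  0. ] w 0.0 t 12.05 q7 [0.49252475 0.65145066]
```

View pics/z5.png

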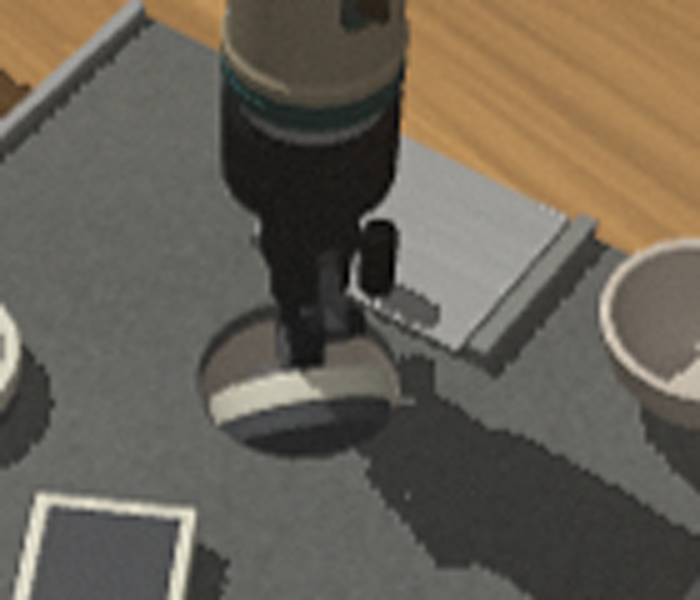

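Call:
{"name": "send_rows", "arguments": {"commands": [[0,5,0,0,0],[0,10,0,0,0],[0,15,0,0,0],[0,19,0,0,0],[0,19,0,0,0]]}}

```text
clock: 12.6
eef_pos: [529.4, -79.7, 149.5]
tool_rot: [3.138, -0.003, 1.02]
force: [-0.2, 0.2, 0.2]
width: 0.3
```

```bash
python3 - <<'E'
from h import *
u=np.array([.682,.731])
go(fw(*(u*-42)),150,0.193+np.arctan2(u[1],u[0]))
b=ctrl.get_image("scene")[:,:,::-1][110:230,290:430]
cv2.imwrite("pics/z6.png",cv2.resize(b,None,fx=5,fy=5,interpolation=cv2.INTER_CUBIC))
E
```

```text
shift [-62.8  -0.4  -0.8] turn deg 0.4 now feeder [14.2 15.3] z 149.5 rot [ 3.138e+00 -3.000e-03  1.020e+00] F [-0.2  0.2  0.2] w 0.3 t 12.6 q7 [0.45589606 0.62516717]
```

View pics/z6.png

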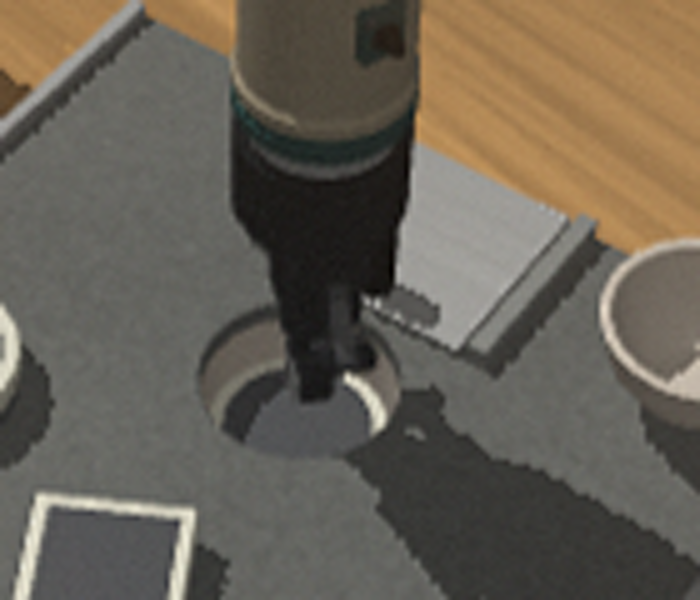

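It fell flat. Lifting and moving behind the second dish.

Call:
{"name": "send_rows", "arguments": {"commands": [[0,0,0,-30,0],[30,0,0,-70,0],[60,0,0,-95,0]]}}

```text
clock: 12.95
eef_pos: [529.3, -80.2, 246.6]
tool_rot: [3.136, -0.004, 1.019]
force: [1.2, -0.3, -0.2]
width: 28.1
```

```bash
python3 - <<'E'
from h import *
u=np.array([109.7,-140.0]);L=np.hypot(*u);u/=L
go(fw(*(u*(L+60))),240,0.193+np.arctan2(u[0],-u[1]))
E
```

```text
shift [-58.6 234.5   7.6] turn deg 9.3 now feeder [14.  14.8] z 246.6 rot [ 3.136 -0.004  1.019] F [ 1.2 -0.3 -0.2] w 28.1 t 12.95 q7 [0.52702909 0.73006149]
```

Call:
{"name": "send_rows", "arguments": {"commands": [[60,-58.5,234.5,5,9.3],[60,-58.5,234.5,5,9.3],[60,-58.5,234.5,5,9.3],[60,-58.5,234.5,5,9.3],[60,-58.5,234.5,5,9.3]]}}

```text
clock: 13.45
eef_pos: [699.1, -256.0, 242.2]
tool_rot: [3.137, -0.004, 0.855]
force: [1.7, -0.0, 0.3]
width: 60.1
```

```bash
python3 - <<'E'
from h import *
u=np.array([109.7,-140.0]);L=np.hypot(*u);u/=L
go(fw(*(u*(L+60))),200,0.193+np.arctan2(u[0],-u[1]))
a=ctrl.get_image("top")[:,:,::-1]
cv2.imwrite("pics/top10.png",cv2.resize(a[130:320,200:420],None,fx=3,fy=3,interpolation=cv2.INTER_CUBIC))
E
```

```text
shift [ 1.5 -2.8 42.1] turn deg -0.2 now feeder [ 147.  -190.3] z 242.2 rot [ 3.137 -0.004  0.855] F [ 1.7 -0.   0.3] w 60.1 t 13.45 q7 [0.56543822 0.88458895]
```

View pics/top10.png

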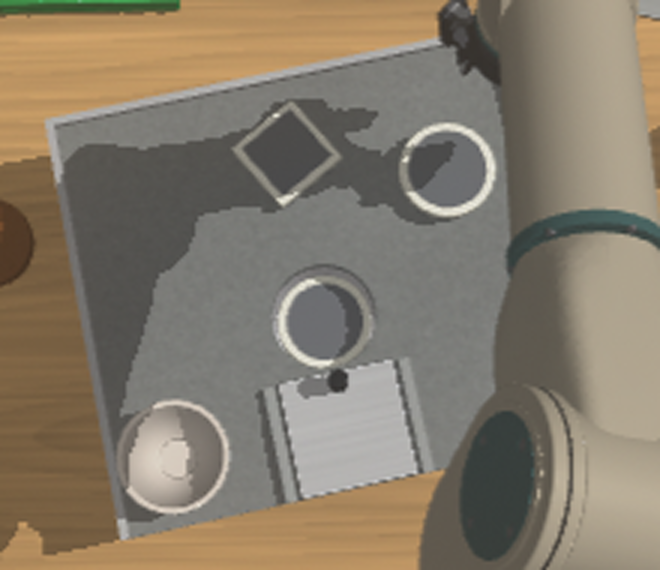

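The first dish now lies flat in the tube, at crop (324,321) with concentric rings. The second dish is at (447,169) and hasn't moved. Descending behind it above lip height.

Call:
{"name": "send_rows", "arguments": {"commands": [[60,1.5,-2.5,30,0],[60,1.5,-2.5,60,0],[60,1.5,-2.5,80,0],[60,1.5,-2.5,92,0],[60,1.5,-2.5,92,0]]}}

```text
clock: 14.0
eef_pos: [701.1, -259.8, 146.4]
tool_rot: [3.134, -0.002, 0.849]
force: [-0.3, 0.8, -0.1]
width: 59.9
```

```bash
python3 - <<'E'
from h import *
u=np.array([109.7,-140.0]);L=np.hypot(*u);u/=L
go(fw(*(u*64)),148,0.193+np.arctan2(u[0],-u[1]))
a=ctrl.get_image("scene")[:,:,::-1]
cv2.imwrite("pics/s11.png",cv2.resize(a[100:260,200:400],None,fx=3.5,fy=3.5,interpolation=cv2.INTER_CUBIC))
E
```

```text
shift [   1.8 -180.4   -2.9] turn deg -0.5 now feeder [ 148.1 -194.4] z 146.4 rot [ 3.134e+00 -2.000e-03  8.490e-01] F [-0.3  0.8 -0.1] w 59.9 t 14.0 q7 [0.56000538 0.84234808]
```

View pics/s11.png

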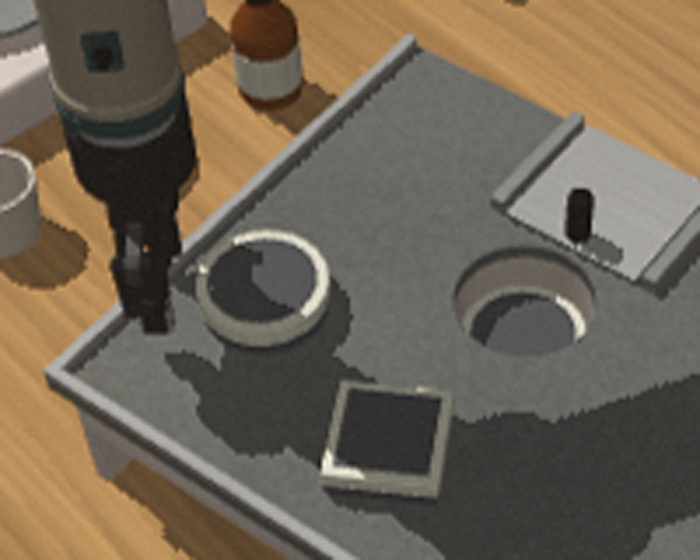

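Call:
{"name": "send_rows", "arguments": {"commands": [[60,1,-8,-1,-0.5],[60,1.5,-16,-1,-0.5],[60,1.8,-24,-1,-0.5],[60,1.8,-32,-1,-0.5],[60,1.8,-40,0,-0.5]]}}

```text
clock: 14.55
eef_pos: [673.1, -231.7, 148.6]
tool_rot: [3.131, -0.003, 0.858]
force: [-0.2, 0.6, 0.4]
width: 60.2
```

Call:
{"name": "send_rows", "arguments": {"commands": [[60,0,-8,1,0],[60,0,-16,2,0],[60,0,-24,4,0],[60,0,-32,4,0],[60,0,-40,4,0]]}}

```text
clock: 15.05
eef_pos: [642.2, -205.1, 143.9]
tool_rot: [3.131, -0.003, 0.858]
force: [-0.0, 0.3, -0.1]
width: 60.1
```

```bash
python3 - <<'E'
from h import *
u=np.array([109.7,-140.0]);L=np.hypot(*u);u/=L
go(fw(*(u*64)),143,0.193+np.arctan2(u[0],-u[1]))
a=ctrl.get_image("scene")[:,:,::-1]
cv2.imwrite("pics/s12.png",cv2.resize(a[100:260,200:400],None,fx=3.5,fy=3.5,interpolation=cv2.INTER_CUBIC))
a=ctrl.get_image("top")[:,:,::-1]
cv2.imwrite("pics/top12.png",cv2.resize(a[130:320,200:420],None,fx=3,fy=3,interpolation=cv2.INTER_CUBIC))
E
```

```text
shift [   0.5 -100.1   -0.2] turn deg 0.0 now feeder [ 100.9 -129.4] z 143.9 rot [ 3.131e+00 -3.000e-03  8.580e-01] F [-0.   0.3 -0.1] w 60.1 t 15.05 q7 [0.54927945 0.74068637]
```

View pics/s12.png

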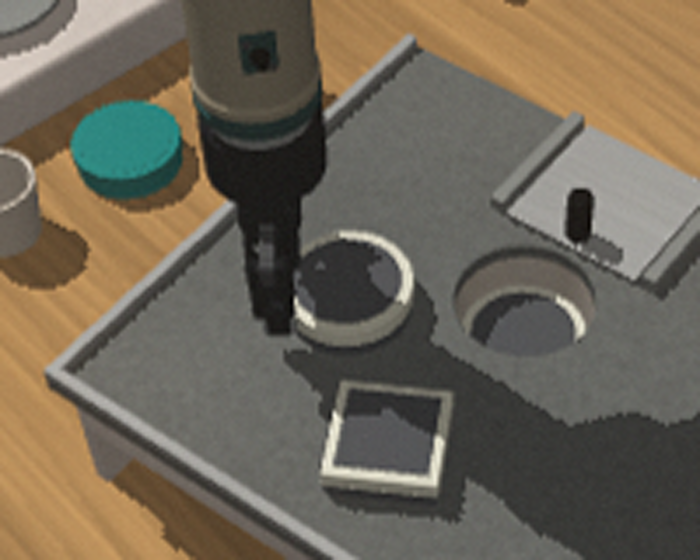

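View pics/top12.png

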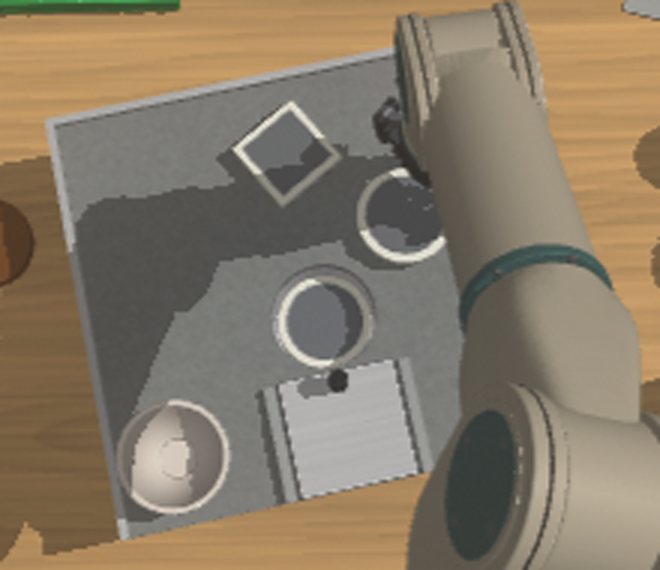

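Pushing straight. Next is a further 80 mm, then slow.

Call:
{"name": "send_rows", "arguments": {"commands": [[60,0.2,-8,0,0],[60,0.4,-16,0,0],[60,0.5,-24,0,0],[60,0.5,-32,0,0],[60,0.5,-40,0,0]]}}

```text
clock: 15.65
eef_pos: [611.4, -177.4, 143.8]
tool_rot: [3.132, -0.003, 0.859]
force: [0.5, -1.1, 0.4]
width: 60.2
```

Call:
{"name": "send_rows", "arguments": {"commands": [[60,0,-8,0,0],[60,0,-16,0,0],[60,0,-24,0,0],[60,0,-31,0,0],[60,0,-37,0,0]]}}

```text
clock: 16.15
eef_pos: [582.9, -152.8, 143.5]
tool_rot: [3.132, -0.003, 0.86]
force: [-0.3, -0.6, 0.7]
width: 60.4
```

```bash
python3 - <<'E'
from h import *
u=np.array([109.7,-140.0]);L=np.hypot(*u);u/=L
go(fw(*(u*64)),143,0.193+np.arctan2(u[0],-u[1]))
a=ctrl.get_image("scene")[:,:,::-1]
cv2.imwrite("pics/s13.png",cv2.resize(a[100:260,200:400],None,fx=3.5,fy=3.5,interpolation=cv2.INTER_CUBIC))
E
```

```text
shift [ -0.3 -21.    0.3] turn deg 0.1 now feeder [ 52.7 -66.7] z 143.5 rot [ 3.132e+00 -3.000e-03  8.600e-01] F [-0.3 -0.6  0.7] w 60.4 t 16.15 q7 [0.51831646 0.63710006]
```

View pics/s13.png

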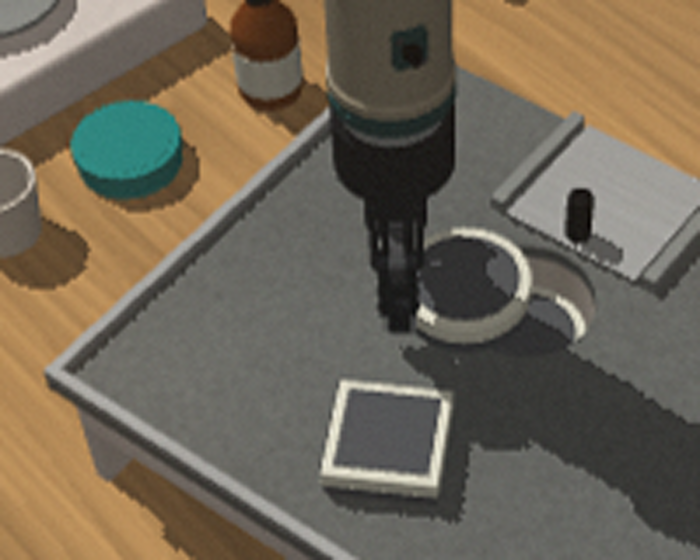

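Call:
{"name": "send_rows", "arguments": {"commands": [[60,0,-5,0,0],[60,0,-10,0,0],[60,0,-14,0,0],[60,0,-17,0,0],[60,0,-18,0,0]]}}

```text
clock: 16.7
eef_pos: [568.2, -139.9, 143.2]
tool_rot: [3.133, -0.002, 0.861]
force: [-0.1, -0.7, 0.8]
width: 59.9
```

```bash
cat > v.py <<'E'
from h import *
import sys
u=np.array([109.7,-140.0]);L=np.hypot(*u);u/=L
go(fw(*(u*64)),143,0.193+np.arctan2(u[0],-u[1]))
a=ctrl.get_image("scene")[:,:,::-1]
cv2.imwrite(f"pics/{sys.argv[1]}.png",cv2.resize(a[130:240,290:410],None,fx=5,fy=5,interpolation=cv2.INTER_CUBIC))
E
python3 v.py s14
```

```text
shift [-0.4 -1.5  0.2] turn deg 0.2 now feeder [ 40.7 -51.3] z 143.2 rot [ 3.133e+00 -2.000e-03  8.610e-01] F [-0.1 -0.7  0.8] w 59.9 t 16.7 q7 [0.50749491 0.61179469]
```

View pics/s14.png

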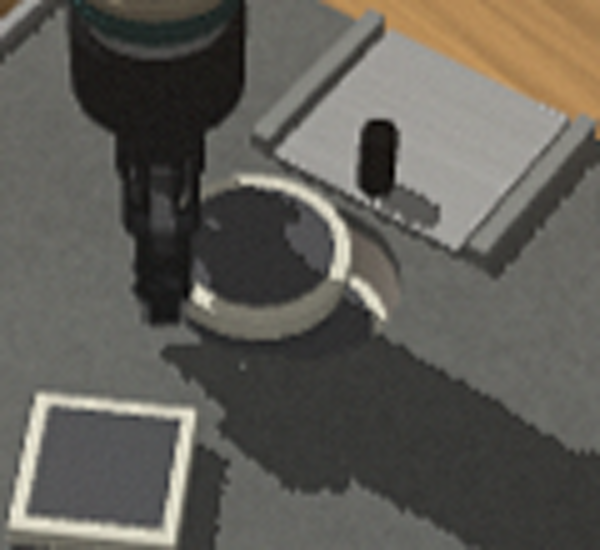

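Still on the deck, with its centre about 21 mm out. Small steps from here.

Call:
{"name": "send_rows", "arguments": {"commands": [[60,0,-1.5,0,0],[60,0,-3,0,0],[60,0,-3,0,0]]}}

```text
clock: 17.05
eef_pos: [565.7, -137.8, 143.2]
tool_rot: [3.134, -0.002, 0.861]
force: [0.3, -0.3, 0.3]
width: 60.2
```

```bash
python3 v.py s15
```

```text
shift [-0.4  1.8  0.2] turn deg 0.2 now feeder [ 38.6 -48.7] z 143.2 rot [ 3.134e+00 -2.000e-03  8.610e-01] F [ 0.3 -0.3  0.3] w 60.2 t 17.05 q7 [0.50555274 0.60756098]
```

View pics/s15.png

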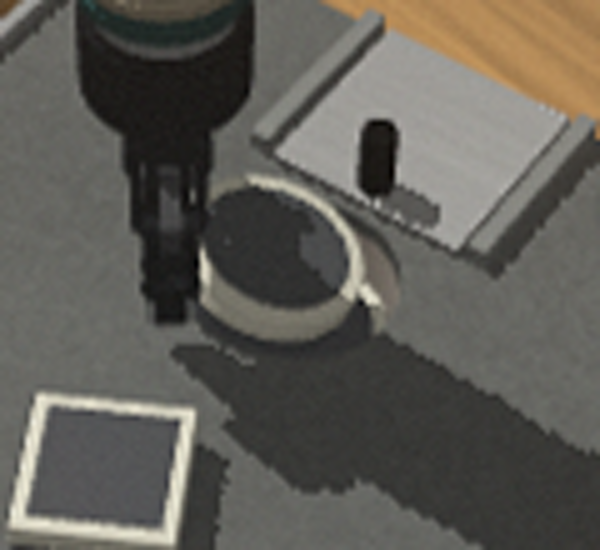

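It is just starting to tip. Holding still.

Call:
{"name": "send_rows", "arguments": {"commands": [[60,0,0,0,0],[60,0,0,0,0],[60,0,0,0,0]]}}

```text
clock: 17.4
eef_pos: [565.7, -137.9, 143.1]
tool_rot: [3.134, -0.002, 0.861]
force: [0.5, -0.0, 0.2]
width: 60.0
```

```bash
python3 v.py s16
```

```text
shift [-0.3  1.7  0.1] turn deg 0.2 now feeder [ 38.6 -48.8] z 143.1 rot [ 3.134e+00 -2.000e-03  8.610e-01] F [ 0.5 -0.   0.2] w 60.0 t 17.4 q7 [0.50563275 0.60765975]
```

View pics/s16.png

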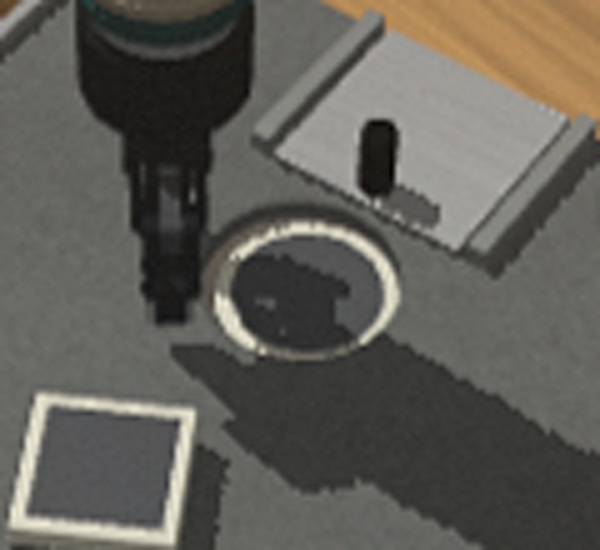

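It dropped and looks flat. Retreating and going to the shutter post.

Call:
{"name": "send_rows", "arguments": {"commands": [[60,0,15,-10,0],[60,0,20,-50,0],[60,0,20,-95,0]]}}

```text
clock: 17.75
eef_pos: [579.6, -151.3, 237.9]
tool_rot: [3.137, -0.001, 0.86]
force: [1.2, -0.7, 0.2]
width: 60.3
```

```bash
python3 - <<'E'
from h import *
go(fw(-63.5,0),235,0.193+np.pi/2)
E
```

```text
shift [ -49.  -120.8    2.3] turn deg -51.8 now feeder [ 49.7 -64.6] z 237.9 rot [ 3.137e+00 -1.000e-03  8.600e-01] F [ 1.2 -0.7  0.2] w 60.3 t 17.75 q7 [0.56139238 0.71088067]
```

Call:
{"name": "send_rows", "arguments": {"commands": [[50,-49,-121,-2,-51.8],[50,-49,-121,-2,-51.8],[50,-49,-121,-2,-51.8],[50,-49,-121,-2,-51.8],[50,-49,-121,-2,-51.8]]}}

```text
clock: 18.25
eef_pos: [455.0, -109.5, 239.8]
tool_rot: [3.137, 0.004, 1.617]
force: [1.3, -1.1, -0.8]
width: 50.0
```

```bash
python3 - <<'E'
from h import *
go(fw(-63.5,0),205,0.193+np.pi/2)
E
```

```text
shift [ 0.   0.9 34.8] turn deg -8.4 now feeder [-64.5   0.3] z 239.8 rot [3.137 0.004 1.617] F [ 1.3 -1.1 -0.8] w 50.0 t 18.25 q7 [0.75747845 1.28273983]
```

Call:
{"name": "send_rows", "arguments": {"commands": [[50,0,1,0,-8.4],[50,0,1,0,-8.4],[50,0,1,30,-8.4],[50,0,1,30,-8.4]]}}

```text
clock: 18.65
eef_pos: [454.1, -109.8, 207.7]
tool_rot: [-3.141, 0.003, 1.761]
force: [-0.9, 0.4, 0.7]
width: 49.9
```

```bash
python3 - <<'E'
from h import *
go(fw(-63.5,0),152,0.193+np.pi/2)
a=ctrl.get_image("scene")[:,:,::-1]
cv2.imwrite("pics/s17.png",cv2.resize(a[110:240,290:430],None,fx=5,fy=5,interpolation=cv2.INTER_CUBIC)[:,:])
a=ctrl.get_image("top")[:,:,::-1]
cv2.imwrite("pics/t17.png",cv2.resize(a[130:320,200:420],None,fx=3,fy=3,interpolation=cv2.INTER_CUBIC))
E
```

```text
shift [ 0.   2.1 55.7] turn deg -0.2 now feeder [-65.5   0.2] z 207.7 rot [-3.141e+00  3.000e-03  1.761e+00] F [-0.9  0.4  0.7] w 49.9 t 18.65 q7 [0.74489515 1.34771141]
```

View pics/s17.png

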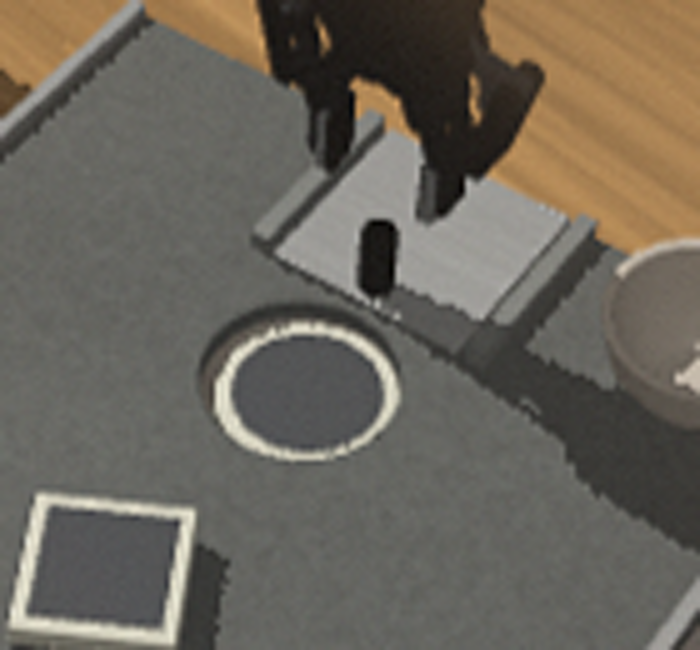

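View pics/t17.png

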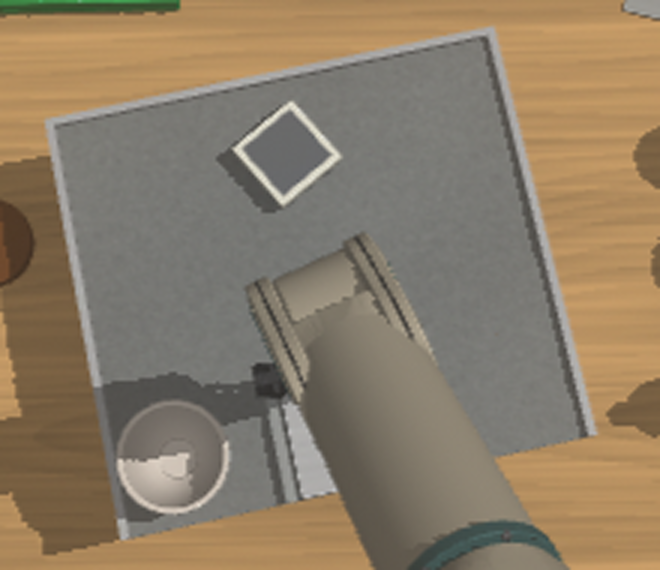

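The dish lies flat in the tube, with an evenly ringed lid at crop (307,390). A quick numeric check of its rim on the plane 12 mm under the deck.

```bash
python3 - <<'E'
from h import *
a=ctrl.get_image("scene")[:,:,::-1].copy()
g=a.min(2);m=np.zeros_like(g);m[160:210,325:375]=(g[160:210,325:375]>150)*255
ys,xs=np.nonzero(m);k=xs*1.0
cs,_=cv2.findContours(m,cv2.RETR_EXTERNAL,cv2.CHAIN_APPROX_NONE);c=max(cs,key=cv2.contourArea)
P=ray("scene",c[:,0,:],108)[:,:2].astype(np.float32)
print(cv2.boundingRect(c),cv2.fitEllipse(P),wf(cv2.fitEllipse(P)[0]))
go(fw(-63.5,0),152,0.193+np.pi/2)
E
```

```text
(333, 175, 37, 27) ((513.5181884765625, -97.14778137207031), (78.13353729248047, 83.13148498535156), 71.06952667236328) [-4.75154499  1.20004071]
shift [ 0.1 -0.7 58.3] turn deg -0.1 now feeder [-63.    0.2] z 210.3 rot [3.137 0.005 1.763] F [ 0.2  0.3 -0.6] w 50.2 t 18.8 q7 [0.74599621 1.35017288]
```

Call:
{"name": "send_rows", "arguments": {"commands": [[50,0,1,20,0],[50,0,1,40,0],[50,0,1,55,0],[50,0,1,55,0]]}}

```text
clock: 19.2
eef_pos: [457.3, -109.3, 154.9]
tool_rot: [3.139, 0.004, 1.762]
force: [-0.1, -0.2, 0.3]
width: 50.1
```

Call:
{"name": "send_rows", "arguments": {"commands": [[25,0,0,0,0],[25,0,0,0,0],[15,0,0,0,0],[15,0,0,0,0],[15,0,0,0,0]]}}

```text
clock: 19.7
eef_pos: [458.2, -109.3, 156.1]
tool_rot: [3.137, 0.005, 1.762]
force: [-0.3, 0.2, 4.8]
width: 16.2
```

```bash
python3 - <<'E'
from h import *
go(fw(42,0),152,0.193+np.pi/2)
E
```

```text
shift [  0.3 103.4   4.6] turn deg -0.1 now feeder [-61.4  -0.1] z 156.1 rot [3.137 0.005 1.762] F [-0.3  0.2  4.8] w 16.2 t 19.7 q7 [0.67484673 1.24946499]
```

Gripped at 16.2 mm, as before. The rim circle is about 80 mm and centred within 5 mm, biased because the mouth edge hides its near side; that's consistent with flat. Sliding closed.

Call:
{"name": "send_rows", "arguments": {"commands": [[15,0,10,0,0],[15,0,25,0,0],[15,0,40,0,0],[15,0,55,0,0],[15,0,70,0,0]]}}

```text
clock: 20.2
eef_pos: [526.6, -95.8, 156.2]
tool_rot: [3.139, 0.005, 1.761]
force: [-2.0, 0.8, -1.7]
width: 16.2
```

Call:
{"name": "send_rows", "arguments": {"commands": [[15,0,10,0,0],[15,0,20,0,0],[15,0,27,0,0],[15,0,32,0,0],[15,0,36,0,0]]}}

```text
clock: 20.7
eef_pos: [562.1, -88.8, 156.3]
tool_rot: [3.139, 0.004, 1.761]
force: [-1.3, 0.8, -2.0]
width: 15.9
```

```bash
python3 - <<'E'
from h import *
go(fw(42,0),155,0.193+np.pi/2)
a=ctrl.get_image("scene")[:,:,::-1]
cv2.imwrite("pics/s18.png",cv2.resize(a[110:240,290:430],None,fx=5,fy=5,interpolation=cv2.INTER_CUBIC)[:,:])
E
```

```text
shift [-0.  -2.5  1.2] turn deg -0.1 now feeder [44.5  0. ] z 156.3 rot [3.139 0.004 1.761] F [-1.3  0.8 -2. ] w 15.9 t 20.7 q7 [0.55911118 1.26697131]
```

View pics/s18.png

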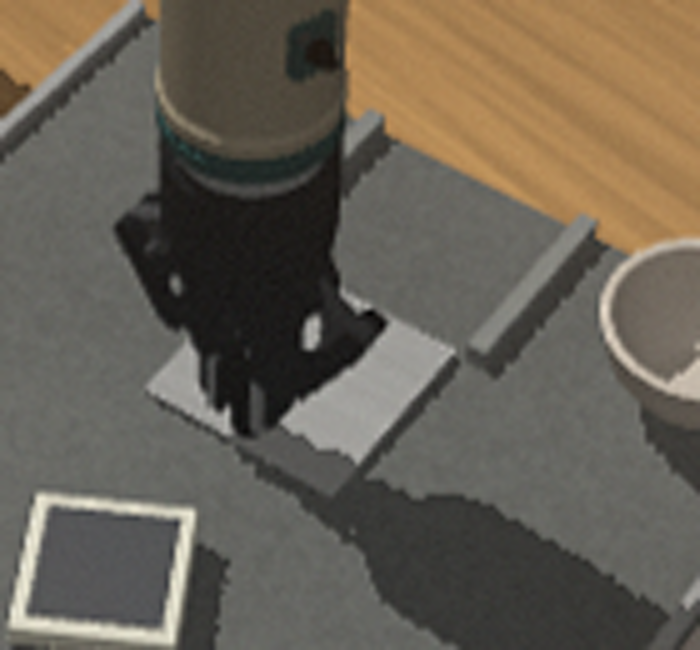

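Call:
{"name": "send_rows", "arguments": {"commands": [[15,0,2,0,0],[15,0,4,0,0],[15,0,4,0,0]]}}

```text
clock: 21.05
eef_pos: [562.3, -88.8, 156.1]
tool_rot: [-3.135, 0.005, 1.761]
force: [-9.4, -1.1, 6.2]
width: 16.3
```

The shutter stopped at the closed end, with force up to 9 N and no motion. Releasing and rising clear.

Call:
{"name": "send_rows", "arguments": {"commands": [[40,0,0,0,0],[45,0,0,0,0],[45,0,0,-30,0],[50,0,0,-70,0],[50,0,0,-100,0]]}}

```text
clock: 21.55
eef_pos: [564.3, -87.8, 258.6]
tool_rot: [-3.139, 0.006, 1.761]
force: [1.0, -0.6, -0.9]
width: 49.9
```

Call:
{"name": "send_rows", "arguments": {"commands": [[50,0,-40,-20,0],[50,0,-80,-30,0],[50,0,-120,-30,0],[50,0,-120,-30,0],[50,0,-120,-30,0]]}}

```text
clock: 22.05
eef_pos: [447.2, -111.0, 289.7]
tool_rot: [3.141, 0.007, 1.76]
force: [0.1, -0.7, 0.3]
width: 50.2
```

```bash
python3 - <<'E'
from h import *
go(fw(42,0),255,0.193+np.pi/2)
a=ctrl.get_image("scene")[:,:,::-1]
cv2.imwrite("pics/s19.png",cv2.resize(a[90:320,200:480],None,fx=2.5,fy=2.5,interpolation=cv2.INTER_CUBIC)[:,:])
b=ctrl.get_image("top")[:,:,::-1]
cv2.imwrite("pics/t19.png",cv2.resize(b[130:320,200:420],None,fx=3,fy=3,interpolation=cv2.INTER_CUBIC))
for c in [(53,54),(53,-54),(-53,-54),(-53,54)]:
  print(c,(proj("top",[*fw(*c),127])[0]-[200,130])*3,(proj("scene",[*fw(*c),127])[0]-[200,90])*2.5)
E
```

```text
shift [  0.4 114.5  34.7] turn deg -0.2 now feeder [-72.5   0.3] z 289.7 rot [3.141 0.007 1.76 ] F [ 0.1 -0.7  0.3] w 50.2 t 22.05 q7 [0.83978167 1.48720722]
(53, 54) [254.91677924 272.85314526] [389.30471457 297.94697095]
(53, -54) [368.32128985 248.85677047] [294.73563059 244.30769211]
(-53, -54) [393.04541353 359.79508318] [359.24645841 176.58048091]
(-53, 54) [277.84907993 384.59744743] [451.89880923 225.54663759]
```

View pics/s19.png

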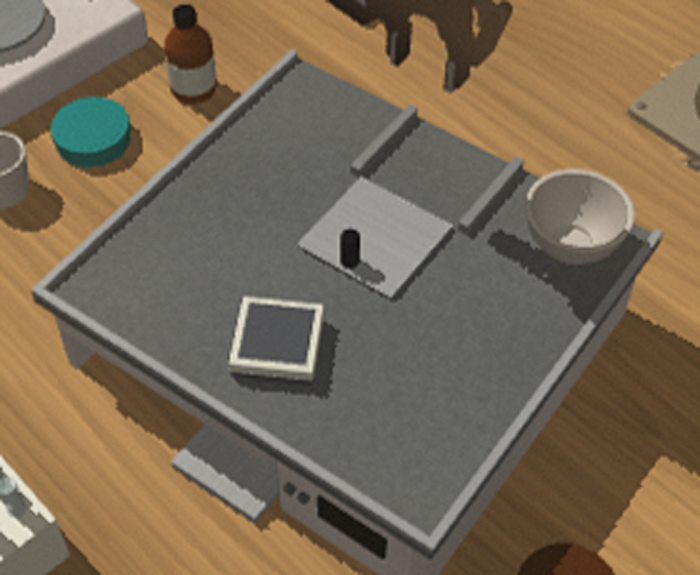

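View pics/t19.png

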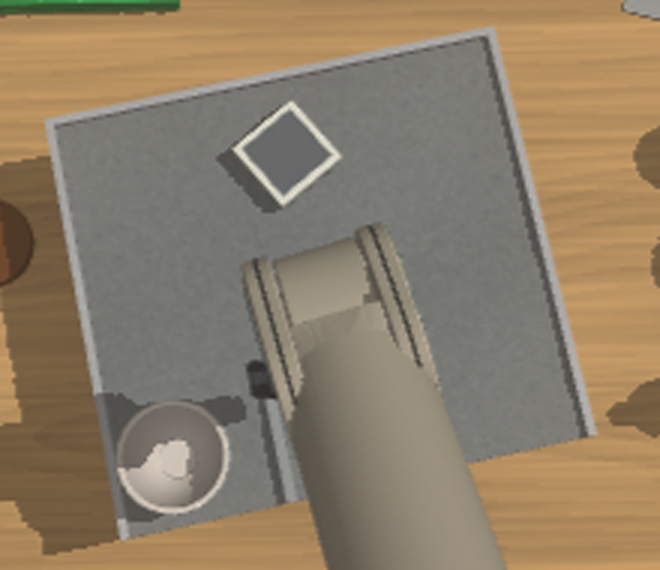

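Plate corners at scene crop (390,298), (300,243), (362,178) and (455,230) match the predicted closed position to about 2 px of the full image. The square dish hasn't moved and the arm is clear.

```bash
python3 -c "
from cell import ctrl
print(ctrl.finish_job())"
```

```text
the job is handed in; nothing more can be done
None
```

The job is handed in after about 22 s of the 54 s. The shutter went fully open to its stop, both round dishes were pushed into the tube, and the shutter was closed again to its stop. No verdict was reported.

- **Mishap, mended:** I pushed the first dish too far past its tipping point and it ended up standing on edge in the tube. I nudged its top back with closed fingers until it fell flat. The second dish was stopped at its tipping point and dropped flat by itself.
- **Dishes:** the top view showed the first dish flat and concentric. The scene view showed the second one flat with an even ring. A rim fit on the second put its centre within 5 mm, but the mouth edge hides its near side, so that fit is biased and came out about 80 mm across instead of 90. I could not check the dishes again once the shutter was closed.
- **Shutter:** it stopped moving at about 9 N at the closed end, and its plate corners match the closed position to about 2 px, roughly 4 mm.
- **Square dish and arm:** the square dish looks unmoved in both views, and the arm stands clear of everything.

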